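# Roll down the edging on an oval gift box that stands on a free turntable

### The arm

A 6-joint arm with a two-finger parallel gripper is mounted at the origin on the work surface. World frame = base frame: x ahead of the robot, y to its left, z up, the work surface at z = 0. Lengths are in mm, angles in rad, forces in N, time in s.
With the tool pointing down it reaches from about 350 to 775 mm from the base axis. Payload 7.3 kg.
Tool frame: the origin (TCP) lies midway between the tips of the shut fingers; the grasp point (between the pads) lies 19 mm behind it; x points along the fingers, y is the direction in which the jaws open and shut, and the axes are right-handed (so a half turn about x gives the same grasp; the last joint's range is limited). The gripper opens to 92 mm and grips with 3 to 60 N. Pads are 19 mm wide; open, the fingers measure 130 mm over their backs; the gripper's body (75 mm by 190 mm) begins 47 mm behind the grasp point.
Start: joints at [1.127, 0.342, 1.524, -0, 1.275, -0.146], TCP at [154.029, 501.916, 226.741] pointing down, gripper open.
Joint ranges: [-2.53, 2.53], [-0.77, 2.02], [0.04, 2.7], [-1, 4.14], [0.28, 2.66], [-3.11, 3.11]. Speed limits (rad/s): [2.57, 2.57, 3.14, 3.14, 3.14, 3.14].

### API

Orientations are given as [roll, pitch, yaw] about the fixed x, y, z axes, in that order (R = Rz(yaw) Ry(pitch) Rx(roll)).
In Python, from plant import bot gives the robot as it stands. The module is installed in compiled form; this text tells all that it offers.
- The arm moves only by the shell command python3 -m handwheel 'ROWS' [OPENING]. ROWS is JSON, a list that holds one entry, the list of rows, each a list of 4 numbers: the shift along the tool's x, y, z in cm, then the turn about the tool's x in rad. A call has 1 to 8 rows; each row shifts and turns the commanded pose from where the row before left it, along the tool's axes as they then stand; what a row does not reach is not made up. A row lasts 1/12 s, in which the tool goes at most 41.7 mm and 7.16 degrees, less where a joint would pass 70% of its speed; a pose out of reach is approached as far as the arm can. A call is refused whole if a number of a shift passes 4.17 or a number of a turn 0.125, either way. A call with a gripper value outside its range is refused whole. OPENING is the opening, from 0 (shut) to 1 (fully open), set as the call begins (- or left out, the last holds). The fingers move at their own pace and stop on an object; the grip force is fixed at half the most. Time passes only in rows, so rows that do not move let the fingers close. It gives the time, the measured TCP pose, the force and the opening at its end, in the units of the state.
- bot.get_obs(): the state, without advancing time (a new reading comes with each control period).
- bot.capture(name): name is "side" or "top"; returns (picture, depth): 400x640x3 uint8, red, green, blue; 400x640 float32, mm along the optical axis (not along the pixel's ray), 0 where there is no reading.
- bot.camera_model(name): a dict with "fx", "fy", "cx", "cy" (pixels), "position" and "rotation" of the camera in the world. Camera axes: x right, y down, z forward; pixel columns grow to the right and rows downward; lengths in mm; the calibration is good to about 2 mm. A picture is of the moment at which its call begins. camera_model takes no time and is no camera call.
- bot.close_job(): hands the job in, once; it reports no verdict.
Trained networks look in the newest picture that a camera, given by its name, has taken for a name from the list of things; names that differ only in an ending like _2 or _b are one class to them, and where a whole thing is asked for, a point or a joint stands for the part that bears it (a point fixed in the world has none). Each returns a list of dicts, best first, with "conf" (0 to 1); they miss things now and then, are a little off and sometimes report something else, mostly with a low value. They report only what shows in the picture. A call takes as long as a camera call. They do not tell look-alikes from the thing itself.
- bot.find_in(camera, label): "bbox" ([left, top, width, height] in pixels, round what is visible of it).
- bot.spot_point(camera, label): "point" ([column, row] in pixels: a listed point, or the origin of a listed thing).
The state is a dict: "time": time; "joint_positions": joint angles; "dq": joint speeds; "tau": joint torques, N m; "tool_pos": TCP position; "tcp_rot": TCP orientation; "contact_force": force on the tool from outside, world axes, zero at the start; "moment": the same for the moment, N m; "grip_width": finger opening in mm.
Only numpy, scipy, OpenCV 4.12 (cv2) and the standard library are available. Lean on these libraries where they do the work, as an engineer would, in place of code of your own. Each camera call takes 0.05 s, during which the arm holds its last target.

### The job

Pick up the sprung edge roller by its wooden grip and press down the paper edging strip on the rounded end of the gift box: start at the strip's left edge (as seen from the robot), roll to its middle, bring the box almost to a standstill and keep it so, still pressing right on the middle, for a good four seconds, then roll on to its right edge. The turntable under the box turns freely and wants to slip away, so follow it; from edge to edge keep a steady moderate push of about 5 N (never slack, never near the end of its spring), do not touch box or turntable with the gripper, and leave the other things on the table alone. Finish while holding the roller up in the air, clear of the box, once the turntable has come to rest.

Things in the scene. Friction and masses are not known exactly. Their poses are not given: they have to be found in the camera images.
- turntable (a joint): Angle of the turntable (rad), counter-clockwise positive from above, no stops; the gift box is fixed on it. Steel disc 300 mm across, 18 mm thick, top 60 mm above the table, vertical axis. Turns freely: inertia about 0.075 kg m2 with the box (nominal, varies by up to 30 %), viscous drag 0.1 N m s/rad, dry friction 0.003 N m. It goes on turning after a push.
- stand: Fixed cast foot of the turntable, 170 mm across; origin on the table on the turntable's axis. On the disc above it stands the cardboard gift box with a blue lid, 60 mm tall (60 to 120 mm above the table), oval outline 220 x 150 mm: two half circles of radius 75 mm with centres 35 mm either side of the axis, joined by straight sides.
- box_end (a point): Centre of the half circle (radius 75 mm) of the box end with the strip, 95 mm above the table, 35 mm from the turntable axis. x points out along the box's long axis through the strip's middle (roughly to the robot at the start), z up. A push F at angle b round this point turns the table with F * 0.035 * sin(b) N m, away from the tool: the middle is unstable.
- strip_left (a point): Point on the box wall at the strip's left edge as seen from the robot: angle -0.6 rad about box_end (towards its -y), 95 mm above the table. The strip is pale paper, on the wall and folded some 14 mm over the lid's top; it runs round the wall from here through the middle (angle 0, the box end's tip) to strip_right.
- strip_right (a point): Point on the box wall at the strip's right edge: angle +0.6 rad about box_end (towards its +y), 95 mm above the table. 'At the middle' means within about 0.1 rad (9 mm of roller travel) of angle 0, 'almost still' under about 0.15 rad/s, 'at an edge' within about 0.1 rad of it.
- edge_roller: Loose hand tool, 0.36 kg, upright on the table: black housing 62 x 46 x 40 mm (x -39 to +23), above it a wooden grip, 28 mm along x, 26 mm along y, z 40 to 90 mm, over the origin. Origin on the underside below the grip; x is the pressing direction, z up. Hold it across the 28 mm (fingers closing along x), gripper centre about 70 mm above the underside.
- roller_center (a point): Centre of the free-spinning rubber roller (36 mm diameter, 24 mm high, vertical axle) on the tool's spring plunger: 20 mm above the tool's underside, 75 mm ahead of its origin along x when slack, less by the plunger travel when pressed. On the box end it is 93 mm horizontally from box_end.
- plunger (a joint): How far the roller is pressed in against its spring (m): 0 slack, end stop 0.034. Spring 300 N/m: 0.0167 is 5 N. Wanted along the strip: between 0.007 (2.1 N) and 0.030 (9 N).
- streamer_blue: Bystander: blue paper streamer roll lying flat, 120 mm across, 30 mm high, origin under its centre.
- straw_cup: Bystander: glass cup with paper straws, 72 mm across, straws up to 150 mm high, origin under its centre.
- camera: Bystander: compact camera, 110 x 50 x 65 mm, origin under its centre.
- glue_pot: Bystander: small white ceramic pot, 60 mm across, 50 mm high, origin under its centre.
Mind the look-alikes: they are no part of the job. What is shaped like the edge_roller but orange or red is not meant.

How it is judged (in metres and radians):
On the way, in this order (a step that is already met when the one before it is completed fails the run):
1. the roller presses (2.1 to 9 N) on the left part of the strip, more than 0.46 rad from its middle (value of joint plunger between 0.007 and 0.03 m and horizontal distance between roller_center and box_end below 0.098 m and x of roller_center in the frame of box_end above 0 m and y of roller_center in the frame of box_end below -0.0415 m), for 0.1 s.
2. for 4 s the roller stays on the middle of the strip (within 0.14 rad) with 2.1 to 9 N and the turntable almost still (under 0.2 rad/s) (value of joint plunger between 0.007 and 0.03 m and horizontal distance between roller_center and box_end below 0.098 m and x of roller_center in the frame of box_end above 0 m and y of roller_center in the frame of box_end between -0.013 and 0.013 m and velocity of joint turntable between -0.2 and 0.2 rad/s), for 4 s.
3. the roller presses on the right part of the strip, more than 0.46 rad from its middle (value of joint plunger between 0.007 and 0.03 m and horizontal distance between roller_center and box_end below 0.098 m and x of roller_center in the frame of box_end above 0 m and y of roller_center in the frame of box_end above 0.0415 m), for 0.1 s.
At the end, for the whole second after the job is handed in: The tool is held in the fingers, upright within 0.5 rad, its underside more than 50 mm above the table, the roller slack (spring under 5 mm) and its centre more than 110 mm horizontally from box_end, nothing of the tool touching box or turntable; the turntable turns slower than 0.06 rad/s (height (world z) of edge_roller above 0.05 m and contact force between the fingers and edge_roller above 2 N and angle between edge_roller's own z axis and vertical below 0.5 rad and horizontal distance between roller_center and box_end above 0.11 m and contact force between edge_roller and stand below 0.1 N and value of joint plunger below 0.005 m and velocity of joint turntable between -0.06 and 0.06 rad/s and linear speed of edge_roller below 0.05 m/s); the arm keeps its last pose, push and grip.
It fails at once if the roller is pushed with more than 9 N (spring in by more than 30 mm) (value of joint plunger above 0.03 m).
It fails at once if the push falls below 2.1 N, or contact is lost, in front of the strip between its ends (within 0.43 rad of its middle) (value of joint plunger below 0.007 m and x of roller_center in the frame of box_end above 0 m and y of roller_center in the frame of box_end between -0.039 and 0.039 m and horizontal distance between roller_center and box_end below 0.12 m and z of roller_center in the frame of box_end below 0.03 m).
It fails at once if the gripper or arm touches the box or turntable (contact force between any of the fingers, the arm and stand above 1 N).
It fails at once if the box is spun fast (over 1.2 rad/s) (velocity of joint turntable above 1.2 rad/s or velocity of joint turntable below -1.2 rad/s).
It fails at once if a bystander is moved by more than 30 mm (distance of any of streamer_blue, straw_cup, camera, glue_pot from where it was at the start of the episode above 0.03 m).
It also fails if it takes over 61 s, if anything falls off the work surface, if the arm or the gripper's body presses on something with over 40 N, if the wrist force passes 120 N, or if a joint passes its speed limit or range.

## Working session

There is one attempt and no reset: what is moved stays moved. The work goes in short steps, Python scripts to look and compute and a shell command to move; the robot and the scene stay as the last step left them, time stands still between calls to the robot, and variables do not carry over. Pictures are saved under pics/ and viewed, and the job is handed in when it is done.

```bash
mkdir -p pics
cat > h.py <<'E'
import numpy as np, cv2
from plant import bot
def unproj(cam,u,v,d):
    m=bot.camera_model(cam)
    p=np.array([(u-m['cx'])/m['fx']*d,(v-m['cy'])/m['fy']*d,d])
    return np.array(m['rotation'])@p+np.array(m['position'])
def onplane(cam,u,v,z):
    m=bot.camera_model(cam)
    r=np.array(m['rotation'])@np.array([(u-m['cx'])/m['fx'],(v-m['cy'])/m['fy'],1]);p=np.array(m['position'])
    return p+r*(z-p[2])/r[2]
def proj(cam,P):
    m=bot.camera_model(cam);q=np.array(m['rotation']).T@(np.array(P)-np.array(m['position']))
    return np.array([m['fx']*q[0]/q[2]+m['cx'],m['fy']*q[1]/q[2]+m['cy']])
def snap(cam,fn):
    im,d=bot.capture(cam); cv2.imwrite('pics/'+fn,im[:,:,::-1]); np.save('pics/'+fn+'.npy',d); return im,d
E
python3 - <<'E'
from h import *
print(bot.get_obs())
for c in('top','side'):
    snap(c,c+'0.png'); m=bot.camera_model(c); print(c,m)
    for l in ('edge_roller','roller_center','box_end','strip_left','strip_right','stand'):
        print(l,[(np.round(x['point']).tolist(),round(x['conf'],2)) for x in bot.spot_point(c,l)])
E
```

```text
{'time': 0.0, 'joint_positions': array([ 1.12698733e+00,  3.42754376e-01,  1.52496559e+00, -3.87042039e-05,
        1.27541396e+00, -1.45980832e-01]), 'dq': array([ 9.72151669e-04, -7.19935090e-04,  7.07588080e-04, -1.79886074e-03,
       -1.15592883e-05,  9.71529112e-04]), 'tau': array([-3.45735258e-03, -4.31248856e+01, -2.44217670e+01,  7.14094844e-02,
        5.61678526e-02, -1.46672051e-04]), 'tool_pos': array([153.86972005, 501.53750417, 226.04648712]), 'tcp_rot': array([-1.69276878,  1.56925461, -1.99058565]), 'contact_force': array([-0.30797087,  0.12771288, -1.18227106]), 'moment': array([0.00341214, 0.02436139, 0.04219098]), 'grip_width': 91.9832746363445}
top {'fx': 369.4787083055938, 'fy': 369.4787083055938, 'cx': 315.9055800774396, 'cy': 202.3885744128619, 'position': array([ 303.00047881,   86.71701423, 1142.76689941]), 'rotation': array([-2.9558002 , -0.02178913, -1.56877351])}
edge_roller [([153.0, 277.0], 0.95), ([234.0, 243.0], 0.65)]
roller_center [([172.0, 289.0], 0.77), ([251.0, 288.0], 0.56), ([228.0, 216.0], 0.44), ([366.0, 201.0], 0.16)]
box_end [([353.0, 176.0], 0.88)]
strip_left [([334.0, 196.0], 0.92)]
strip_right [([365.0, 198.0], 0.68)]
stand [([349.0, 172.0], 0.69), ([226.0, 215.0], 0.54)]
side {'fx': 516.4931972473602, 'fy': 516.4931972473602, 'cx': 323.91536935646224, 'cy': 194.5125942838337, 'position': array([ 255.41349526, -997.2894601 , 1407.2039333 ]), 'rotation': array([-2.45576456e+00, -1.08822239e-03, -2.10469792e-01])}
edge_roller [([289.0, 160.0], 0.91), ([248.0, 165.0], 0.74), ([250.0, 122.0], 0.63)]
roller_center [([309.0, 150.0], 0.56), ([244.0, 134.0], 0.52), ([247.0, 178.0], 0.48), ([288.0, 138.0], 0.32)]
box_end [([358.0, 207.0], 0.93)]
strip_left [([338.0, 204.0], 0.92)]
strip_right [([341.0, 224.0], 0.73)]
stand [([366.0, 228.0], 0.94), ([362.0, 210.0], 0.38)]
```

```bash
cat >> h.py <<'E'
from scipy.spatial.transform import Rotation as Rn
class _B:
    pass
_cm=bot.camera_model
def cmodel(c):
    m=dict(_cm(c)); m['rotation']=Rn.from_euler('xyz',m['rotation']).as_matrix(); return m
E
sed -i 's/bot.camera_model(cam)/cmodel(cam)/' h.py
python3 - <<'E'
import cv2
for c in('top','side'):
    im=cv2.imread(f'pics/{c}0.png')
    im=im[80:400,90:490] if c=='top' else im[60:380,150:550]
    cv2.imwrite(f'pics/{c}0z.png',cv2.resize(im,None,fx=1.85,fy=1.85,interpolation=cv2.INTER_CUBIC))
E
```

```text
(no output)
```

View pics/top0.png

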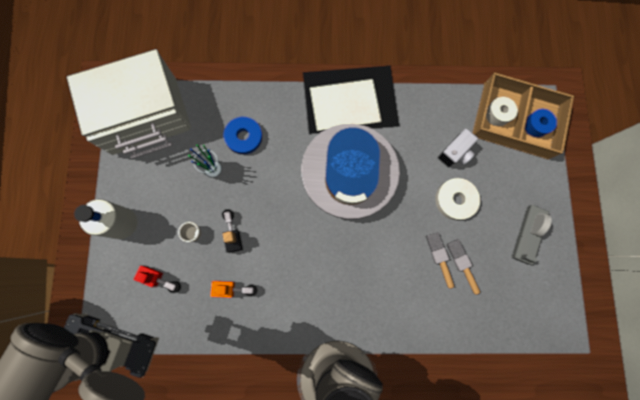

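View pics/side0.png

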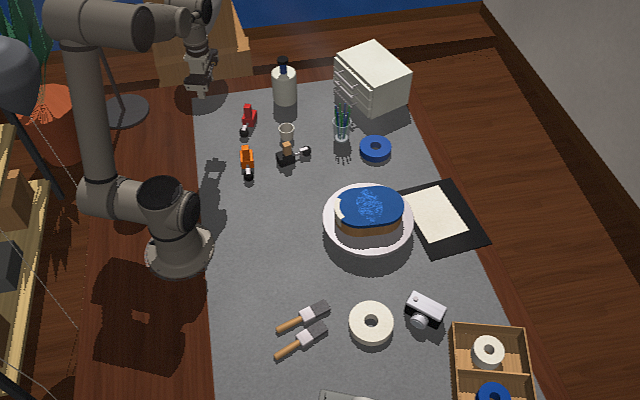

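```bash
ls -la pics
```

```text
total 3796
drwxr-xr-x 2 agent agent    4096 Dec  6 01:00 .
drwxr-xr-x 3 agent agent    4096 Dec  6 01:00 ..
-rw-r--r-- 1 agent agent  431251 Dec  6 00:59 side0.png
-rw-r--r-- 1 agent agent 1024128 Dec  6 00:59 side0.png.npy
-rw-r--r-- 1 agent agent  611827 Dec  6 01:00 side0z.png
-rw-r--r-- 1 agent agent  319394 Dec  6 00:59 top0.png
-rw-r--r-- 1 agent agent 1024128 Dec  6 00:59 top0.png.npy
-rw-r--r-- 1 agent agent  452478 Dec  6 01:00 top0z.png
```

View pics/top0z.png

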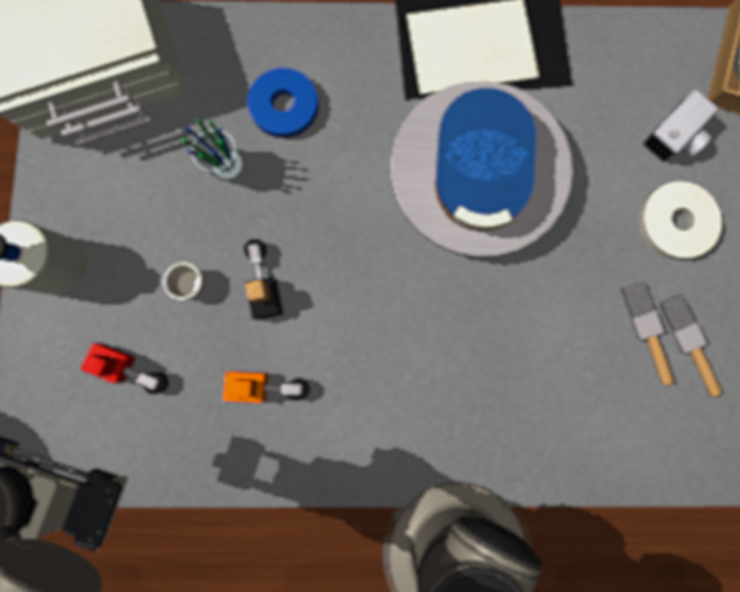

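The top picture shows three candidates shaped like the roller: red (148,277), orange (222,289) and black housing with a wooden grip (232,235). By the description it is the black and wooden one. I'll check it in a close crop and measure.

Run:
```python
from h import *
im=cv2.imread('pics/top0.png'); d=np.load('pics/top0.png.npy')
cv2.imwrite('pics/crop_tool.png',cv2.resize(im[195:265,195:275],None,fx=7,fy=7,interpolation=cv2.INTER_CUBIC))
cv2.imwrite('pics/crop_box.png',cv2.resize(im[115:225,295:405],None,fx=5,fy=5,interpolation=cv2.INTER_CUBIC))
v,u=np.mgrid[0:400,0:640]
m=cmodel('top')
P=np.stack([(u-m['cx'])/m['fx']*d,(v-m['cy'])/m['fy']*d,d],-1)@m['rotation'].T+m['position']
np.save('P0.npy',P)
np.set_printoptions(precision=0,suppress=True,linewidth=220)
print('table',np.median(P[300:340,400:500,2]))
print(P[205:256:2,222:246:2,2])
# tool parts
for name,lo,hi in(('grip',80,95),('housing',33,45),('all',12,100)):
    s=np.zeros_like(d,bool); s[205:256,220:246]=True
    s&=(P[:,:,2]>lo)&(P[:,:,2]<hi); q=P[s]; print(name,len(q),q.mean(0),q.min(0),q.max(0))
# lid
s=np.zeros_like(d,bool); s[115:225,295:405]=True; s&=(P[:,:,2]>112)&(P[:,:,2]<130)
q=P[s]; c,w,e=cv2.PCACompute2(q[:,:2].astype(np.float32),None); print('lid',len(q),c,w,e.ravel(),q[:,2].mean())
print(cv2.minAreaRect(q[:,:2].astype(np.float32)))
s=np.zeros_like(d,bool); s[105:235,290:410]=True; s&=(P[:,:,2]>50)&(P[:,:,2]<70)
q=P[s]; print('disc',cv2.minEnclosingCircle(q[:,:2].astype(np.float32)))
```

```text
table 1.477075270295245
[[ 3.  5. -1. -0. -3.  7.  2. -2.  4.  5.  1.  1.]
 [ 8. -0. -0. -2. -1. -1. -1.  2.  1.  0.  2.  2.]
 [-2.  0. 35. 31. -1. -4. -2.  2.  1. -3. -0.  4.]
 [32. 32. 31. 33. 31. 15.  4.  2.  2. -3.  2.  1.]
 [36. 38. 38. 34. 36. 30.  4.  1. -0. -0. -2.  3.]
 [34. 37. 34. 42. 31. 30.  3. -4.  2.  2.  1.  5.]
 [31. 30. 35. 37. 31. 24.  0.  0.  2.  4. -3. -0.]
 [ 3. 30. 37. 33. 28.  7.  2.  2.  0. -3.  3. -1.]
 [-0.  2. 39. 37. 38.  1.  2. -0.  2.  1. -1.  1.]
 [ 4.  3.  3. 25. 25. -1. -2. -1.  4.  2.  5. -2.]
 [-0.  1.  1. 24. 23. -1. -3.  3.  2.  1.  1.  0.]
 [-1.  2.  2. 21. 26.  3.  1.  2.  1. -0. -1. -0.]
 [-0.  3.  1.  2. 24.  4.  3.  1.  2.  0.  0.  3.]
 [ 0.  1.  3. 38. 88. 39. 39. 43. 23.  2. -2.  1.]
 [91. 89. 88. 91. 87. 70. 39. 38. 30.  2.  0.  2.]
 [87. 90. 88. 87. 93. 76. 44. 42. 36.  4.  2.  0.]
 [ 0. 92. 92. 94. 94. 83. 47. 43. 38.  4.  3.  4.]
 [ 0. 90. 91. 90. 89. 85. 56. 41. 41. 12.  2.  1.]
 [ 0. 89. 86. 88. 83. 68. 55. 43. 38. 18. -0.  0.]
 [ 2. 41. 40. 46. 40. 43. 38. 40. 40. 26. -1.  1.]
 [ 1. 39. 40. 42. 44. 40. 41. 38. 39. 35. -1.  3.]
 [ 3.  1. 40. 40. 39. 39. 40. 45. 43. 38.  4. -2.]
 [ 0.  1. 41. 39. 42. 43. 44. 41. 43. 40.  8.  2.]
 [-2. -2. 38. 37. 38. 37. 25. 12.  4.  1. -3. -1.]
 [-2. -2.  0. -1. -0.  2. -1.  2. -3. -2. -1.  0.]
 [ 5.  2.  1. -0. -1.  5. -3.  2. -2. -1.  4.  2.]]
grip 92 [402. 316.  89.] [386. 302.  82.] [417. 331.  94.]
housing 273 [406. 314.  39.] [360. 287.  33.] [489. 346.  45.]
all 526 [414. 316.  46.] [360. 286.  12.] [490. 351.  97.]
lid 3404 [[607. -38.]] [[ 1. -0.]
 [ 0.  1.]] [3344. 1639.] 122.16591841566357
((608.8935546875, -38.80021667480469), (152.9425048828125, 224.22796630859375), 85.90235900878906)
disc ((609.6370239257812, -38.71611022949219), 150.06744384765625)
```

View pics/crop_tool.png

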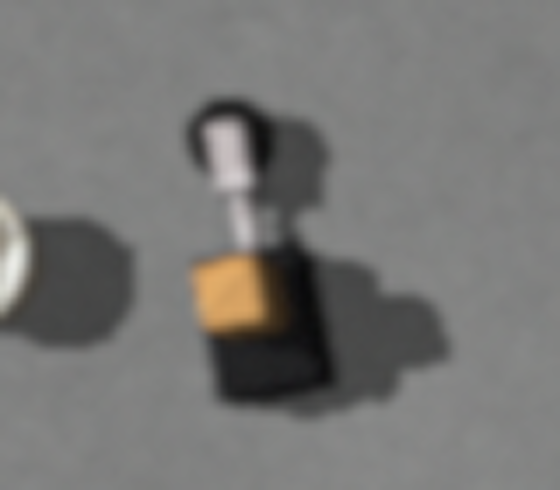

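View pics/crop_box.png

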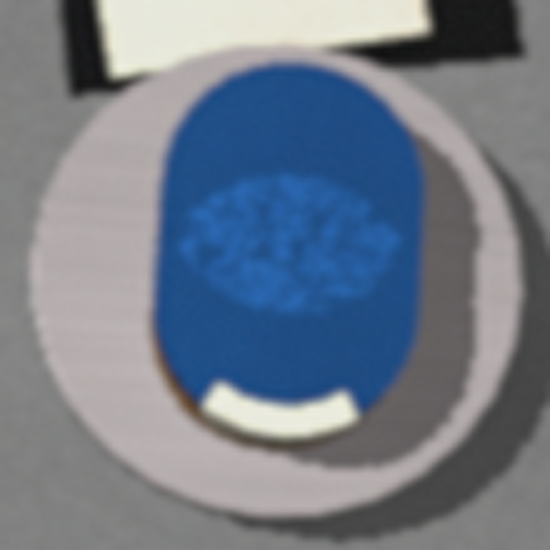

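The crop shows a wooden grip at about (228,237), black housing behind it and the roller at (228,215), pointing away from the robot. That is the edge_roller. The second crop shows the box with the strip facing the robot, its middle at about (352,199). Now I'll refine the poses.

Run:
```python
from h import *
np.set_printoptions(precision=3,suppress=True,linewidth=200)
for cam in('top','side'):
    im=cv2.imread(f'pics/{cam}0.png'); d=np.load(f'pics/{cam}0.png.npy')
    v,u=np.mgrid[0:400,0:640]; m=cmodel(cam)
    P=np.stack([(u-m['cx'])/m['fx']*d,(v-m['cy'])/m['fy']*d,d],-1)@m['rotation'].T+m['position']
    X,Y,Z=P[...,0],P[...,1],P[...,2]
    reg=(abs(X-420)<90)&(abs(Y-318)<50)
    hsv=cv2.cvtColor(im,cv2.COLOR_BGR2HSV)
    for n,s in(('griptop',reg&(Z>85)&(Z<94)),('housing',reg&(Z>35)&(Z<45)&(X<425)),('roller',reg&(Z>20)&(Z<45)&(X>440))):
        q=P[s]; print(cam,n,len(q),q.mean(0),np.percentile(q,3,0),np.percentile(q,97,0)); 
        if len(q)>20:print('  ',cv2.minAreaRect(q[:,:2].astype(np.float32)))
    # strip on lid: bright
    s=(abs(X-570)<90)&(abs(Y+38)<90)&(Z>114)&(Z<128)&(hsv[...,1]<60)&(hsv[...,2]>150)
    q=P[s]; a=np.degrees(np.arctan2(q[:,1].mean()+38.8,q[:,0].mean()-609.3)); print('strip',len(q),q.mean(0),'dir',a)
    s=(abs(X-609)<130)&(abs(Y+38)<130)&(Z>114)&(Z<130)
    q=P[s]; print('lid',cv2.minAreaRect(q[:,:2].astype(np.float32)),np.median(q[:,2]))
o=bot.get_obs(); R=Rn.from_euler('xyz',o['tcp_rot']).as_matrix(); print(R)
for l,p in (('cup',(208,160)),('glue',(188,232)),('blue',(243,135)),('camera',(460,148))): print(l,onplane('top',*p,40))
```

```text
top griptop 85 [402.094 316.462  89.762] [388.379 304.41   86.164] [414.195 329.134  93.491]
   ((401.5282287597656, 316.31866455078125), (27.349790573120117, 26.29598617553711), 15.397664070129395)
top housing 195 [385.489 309.06   40.08 ] [363.047 290.303  36.102] [422.17  332.458  43.998]
   ((393.5316162109375, 314.5671081542969), (61.85649108886719, 45.213890075683594), 11.967594146728516)
top roller 134 [469.43  331.317  32.964] [444.933 317.653  24.867] [489.334 347.692  38.867]
   ((468.47161865234375, 328.89007568359375), (48.44312286376953, 32.884769439697266), 38.061763763427734)
strip 214 [517.639 -27.91  123.046] dir 173.22462889987776
lid ((608.8935546875, -38.80021667480469), (152.9425048828125, 224.22796630859375), 85.90235900878906) 122.21446897795772
side griptop 36 [398.289 313.473  89.086] [385.226 297.688  85.579] [410.919 330.238  93.032]
   ((397.6657409667969, 313.8677978515625), (26.820919036865234, 29.645505905151367), 17.74466323852539)
side housing 103 [384.747 305.698  39.68 ] [358.717 286.373  35.707] [418.501 330.423  44.692]
   ((389.70068359375, 309.930908203125), (61.035884857177734, 55.370548248291016), 11.459864616394043)
side roller 86 [465.265 326.597  31.472] [442.8   313.492  21.255] [485.303 346.946  41.234]
   ((465.64129638671875, 331.0491943359375), (42.494632720947266, 41.84226608276367), 68.947509765625)
strip 123 [509.985 -28.254 122.366] dir 173.93854150247603
lid ((605.0567626953125, -40.184120178222656), (159.3577880859375, 222.68899536132812), 87.0436019897461) 121.44626439942999
[[ 0.     0.293  0.956]
 [ 0.     0.956 -0.293]
 [-1.     0.     0.   ]]
cup [641.36  396.249  40.   ]
glue [418.561 442.902  40.   ]
blue [723.685 291.879  40.   ]
camera [ 687.594 -390.848   40.   ]
```

```bash
cat >> h.py <<'E'
def state():
    o=bot.get_obs(); R=Rn.from_euler('xyz',o['tcp_rot']).as_matrix()
    yaw=np.arctan2(R[1,1],R[0,1]); return o,np.array(o['tool_pos']),yaw
def rows_to(p,yaw,pt,yt,n):
    """n equal world rows from p,yaw to pt,yt; tool: x down, y=jaw dir(yaw), z=(sin,-cos)"""
    p=np.array(p,float);pt=np.array(pt,float); r=[];dy=(yt-yaw)/n
    for i in range(n):
        d=(pt-p)/n; a=yaw+dy*i; c,s=np.cos(a),np.sin(a)
        r.append([round(float(x),2) for x in (-d[2]/10,(d[0]*c+d[1]*s)/10,(d[0]*s-d[1]*c)/10)]+[round(-dy,3)])
    return r
E
python3 - <<'E'
from h import *
o,p,y=state(); print(p,y)
print(rows_to(p,y,[400.5,315.5,140],0.21,9))
E
```

```text
[154.04628137 501.92218798 226.75844361] 1.273015646990296
[[0.96, -1.18, 3.23, np.float64(0.118)], [0.96, -0.79, 3.34, np.float64(0.118)], [0.96, -0.39, 3.41, np.float64(0.118)], [0.96, 0.02, 3.43, np.float64(0.118)], [0.96, 0.42, 3.41, np.float64(0.118)], [0.96, 0.82, 3.33, np.float64(0.118)], [0.96, 1.21, 3.21, np.float64(0.118)], [0.96, 1.58, 3.05, np.float64(0.118)], [0.96, 1.92, 2.84, np.float64(0.118)]]
```

```bash
python3 -m handwheel '[[[0.96,-1.18,3.23,0.118],[0.96,-0.79,3.34,0.118],[0.96,-0.39,3.41,0.118],[0.96,0.02,3.43,0.118],[0.96,0.42,3.41,0.118],[0.96,0.82,3.33,0.118],[0.96,1.21,3.21,0.118],[0.96,1.58,3.05,0.118]]]' 1
python3 - <<'E'
from h import *
o,p,y=state(); print(p,y,o['dq'],o['time'])
print(rows_to(p,y,[400.5,315.5,140],0.21,2))
E
```

```text
time: 1.37
tool_pos: [374.4, 335.3, 149.7]
tcp_rot: [1.987, 1.57, 0.739]
contact_force: [1.6, 1.7, -0.4]
grip_width: 91.6
[374.4022856  335.26584277 149.6838005 ] 0.3231903250444146 [-0.79256646  0.25276421 -0.03441916  0.00283817 -0.22751542  0.61996337] 1.3667
[[0.48, 0.92, 1.35, np.float64(0.057)], [0.48, 1.0, 1.3, np.float64(0.057)]]
```

```bash
python3 -m handwheel '[[[0.96,1.92,2.84,0.118],[0,0,0,0],[0,0,0,0]]]'
python3 - <<'E'
from h import *
o,p,y=state(); print(p,y,o['dq'].round(3))
im,d=snap('top','a1.png'); im,d=snap('side','a2.png')
cv2.imwrite('pics/a1c.png',cv2.resize(cv2.imread('pics/a1.png')[180:300,160:320],None,fx=4,fy=4))
cv2.imwrite('pics/a2c.png',cv2.resize(cv2.imread('pics/a2.png')[60:200,200:360],None,fx=4,fy=4))
E
```

```text
time: 1.62
tool_pos: [401.4, 314.6, 139.8]
tcp_rot: [-1.411, 1.57, -2.774]
contact_force: [-0.7, 0.3, -0.7]
grip_width: 91.8
[401.37994799 314.58731075 139.76269909] 0.2084819436198344 [ 0.055 -0.025  0.007  0.012  0.009 -0.012]
```

View pics/a2c.png

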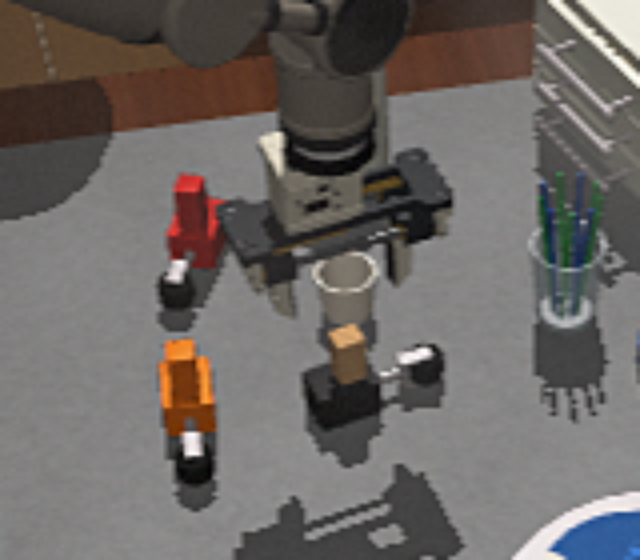

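View pics/a1c.png

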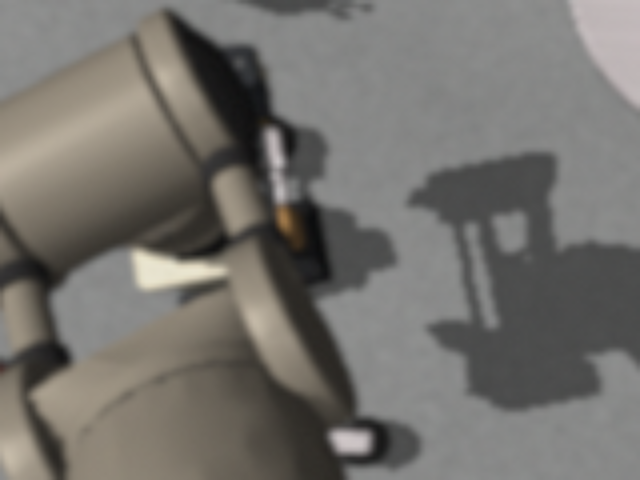

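The side crop shows the open fingers straddling the line of the wooden grip (350,350 in crop), jaws along the tool's x. Now descend and close.

```bash
python3 -m handwheel '[[[2.5,0,-0.1,0],[2.5,0,0,0],[2.4,0,0,0],[1.5,0,0,0],[0,0,0,0]]]'
python3 -m handwheel '[[[0,0,0,0],[0,0,0,0],[0,0,0,0],[0,0,0,0],[0,0,0,0]]]' 0
```

```text
time: 2.13
tool_pos: [397.5, 316.9, 49.1]
tcp_rot: [-1.312, 1.566, -2.668]
contact_force: [-0.8, 0.0, -1.0]
grip_width: 91.9
time: 2.55
tool_pos: [400.7, 317.1, 52.3]
tcp_rot: [1.916, 1.569, 0.557]
contact_force: [0.1, 0.5, -0.4]
grip_width: 62.7
```

```bash
python3 -m handwheel '[[[0,0,0,0],[0,0,0,0],[0,0,0,0],[0,0,0,0],[0,0,0,0],[0,0,0,0]]]' 0
```

```text
time: 3.05
tool_pos: [400.6, 316.8, 51.4]
tcp_rot: [1.852, 1.57, 0.492]
contact_force: [0.7, 0.7, 0.5]
grip_width: 27.7
```

```bash
python3 -m handwheel '[[[0,0,0,0],[-1,0,0,0],[-3,0,0,0],[-3,0,0,0],[-3,0,0,0],[-2,0,0,0],[0,0,0,0],[0,0,0,0]]]' 0
cat > fit.py <<'E'
from h import *
from scipy.optimize import minimize
_v,_u=np.mgrid[0:400,0:640]
def outline(ax,th,n=24):
    a=np.linspace(-np.pi/2,np.pi/2,n)
    q=np.concatenate([np.stack([35+75*np.cos(a),75*np.sin(a)],1),np.stack([-35-75*np.cos(a),-75*np.sin(a)],1)])
    c,s=np.cos(th),np.sin(th)
    return q@np.array([[c,s],[-s,c]])+ax
def proj_many(cam,P,m=None):
    m=m or cmodel(cam); q=(P-m['position'])@m['rotation']
    return np.stack([m['fx']*q[:,0]/q[:,2]+m['cx'],m['fy']*q[:,1]/q[:,2]+m['cy']],1)
def masks(cam,im,d):
    m=cmodel(cam)
    P=np.stack([(_u-m['cx'])/m['fx']*d,(_v-m['cy'])/m['fy']*d,d],-1)@m['rotation'].T+m['position']
    Z=P[...,2]; r=np.hypot(P[...,0]-608,P[...,1]+39)
    lid=(Z>108)&(Z<134)&(r<135)&(d>0)
    near=(Z>=134)|(d==0)   # occluders
    return lid,near,P
def render(cam,ax,th,m,ss=16,z=121):
    pts=proj_many(cam,np.column_stack([outline(ax,th),np.full(48,z)]),m)
    k=np.zeros((400,640),np.uint8); cv2.fillPoly(k,[np.round(pts*ss).astype(np.int32)],255,shift=4,lineType=cv2.LINE_AA); return k/255.
def fit(cam,im,d,th0,ax=None,span=0.35):
    lid,near,P=masks(cam,im,d); m=cmodel(cam); w=~near
    L=lid.astype(float)
    sl=(slice(80,260),slice(270,450))
    def cost(p):
        a=ax if ax is not None else p[1:]
        k=render(cam,np.array(a),p[0],m)
        return (np.abs(k-L)*w)[sl].sum()
    if ax is not None:
        g=np.linspace(th0-span,th0+span,int(span/0.01)*2+1); c=np.array([cost([t]) for t in g]); i=c.argmin()
        # parabola over neighbours
        j=slice(max(0,i-6),i+7); co=np.polyfit(g[j],c[j],2); t=-co[1]/2/co[0] if co[0]>0 else g[i]
        return float(np.clip(t,g[i]-.04,g[i]+.04)),float(c[i]),int((L*w)[sl].sum())
    r=minimize(cost,[th0,608,-39],method='Nelder-Mead',options=dict(initial_simplex=[[th0,608,-39],[th0+.1,608,-39],[th0,612,-39],[th0,608,-35]]))
    return r.x,r.fun
E
python3 - <<'E'
from fit import *
np.set_printoptions(precision=3,suppress=True)
for cam in('top','side'):
    im=cv2.imread(f'pics/{cam}0.png'); d=np.load(f'pics/{cam}0.png.npy')
    x,f=fit(cam,im,d,3.06); print(cam,x,f, fit(cam,im,d,3.06,x[1:]))
o,p,y=state(); print(p,y,o['contact_force'],o['grip_width'])
im,d=snap('side','b1.png'); im2,d2=snap('top','b2.png')
cv2.imwrite('pics/b1c.png',cv2.resize(cv2.imread('pics/b1.png')[60:220,200:360],None,fx=3.5,fy=3.5))
E
```

```text
time: 3.72
tool_pos: [400.3, 316.7, 171.9]
tcp_rot: [1.933, 1.569, 0.574]
contact_force: [0.6, -0.4, -3.8]
grip_width: 27.8
top [  3.062 609.188 -38.532] 88.07450980392156 (3.064146283798317, 88.69803921568626, 3417)
side [  3.067 604.199 -42.224] 116.55686274509803 (3.1230235073895654, 115.2627450980392, 2430)
[400.253 316.712 171.894] 0.21106838897187316 [ 0.558 -0.446 -3.767] 27.755262904173044
```

View pics/b1c.png

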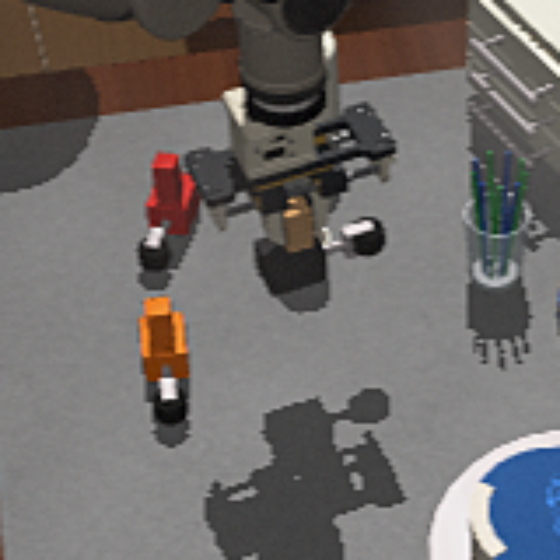

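```bash
cat >> fit.py <<'E'
def strip_poly(ax,th):
    a=np.linspace(-.6,.6,15)
    q=np.concatenate([np.stack([35+75*np.cos(a),75*np.sin(a)],1),np.stack([35+61*np.cos(a),61*np.sin(a)],1)[::-1]])
    c,s=np.cos(th),np.sin(th); return q@np.array([[c,s],[-s,c]])+ax
def renderb(cam,ax,th,m,z=120.5):
    k=np.zeros((400,640),np.uint8)
    for f,v in((outline,255),(strip_poly,0)):
        o=f(ax,th); pts=proj_many(cam,np.column_stack([o,np.full(len(o),z)]),m)
        cv2.fillPoly(k,[np.round(pts*16).astype(np.int32)],v,shift=4,lineType=cv2.LINE_AA)
    return k/255.
def blue(im):
    h=cv2.cvtColor(im,cv2.COLOR_BGR2HSV); return (h[...,0]>98)&(h[...,0]<118)&(h[...,1]>110)&(h[...,2]>40)
AX={'top':None,'side':None}
def fitb(cam,im,d,th0,ax=None,span=0.4,full=False):
    m=cmodel(cam); _,_,P=masks(cam,im,d); Z=P[...,2]
    w=~((Z>=140)|(d==0)); w=cv2.erode(w.astype(np.uint8),np.ones((3,3)))>0
    L=(blue(im)&(Z>95)&(Z<140)).astype(float); sl=(slice(80,300),slice(250,460))
    def cost(p):
        a=ax if ax is not None else p[1:]
        return ((renderb(cam,np.array(a),p[0],m)-L)**2*w)[sl].sum()
    if ax is None:
        r=minimize(cost,[th0,608,-39],method='Nelder-Mead',options=dict(initial_simplex=[[th0,608,-39],[th0+.1,608,-39],[th0,612,-39],[th0,608,-35]])); return r.x,r.fun
    g=np.arange(th0-span,th0+span,.02); c=np.array([cost([t]) for t in g]); i=c.argmin()
    r=minimize(cost,[g[i]],method='Nelder-Mead',options=dict(initial_simplex=[[g[i]-.015],[g[i]+.015]],xatol=1e-3))
    return float(r.x[0]),float(r.fun),int((L*w)[sl].sum())
E
python3 - <<'E'
from fit import *
np.set_printoptions(precision=3,suppress=True)
for cam,fn in(('top','top0'),('side','side0'),('side','b1')):
    im=cv2.imread(f'pics/{fn}.png'); d=np.load(f'pics/{fn}.png.npy')
    x,f=fitb(cam,im,d,3.06); print(cam,x,f, fitb(cam,im,d,3.06,x[1:]),fitb(cam,im,d,3.06,np.array([608.,-39.5])))
# disc axis from both cams
for cam,fn in(('top','top0'),('side','side0')):
    im=cv2.imread(f'pics/{fn}.png'); d=np.load(f'pics/{fn}.png.npy'); _,_,P=masks(cam,im,d)
    Z=P[...,2]; s=(Z>55)&(Z<66)&(np.hypot(P[...,0]-608,P[...,1]+39)<165); q=P[s]
    hsv=cv2.cvtColor(im,cv2.COLOR_BGR2HSV)
    print(cam,cv2.minEnclosingCircle(q[:,:2].astype(np.float32)),len(q))
E
```

```text
top [  3.061 608.827 -40.352] 107.96259900038447 (3.0607324218750005, 107.95329488658209, 2971) (3.0561987304687506, 120.70231449442522, 2971)
side [  3.071 605.119 -42.909] 99.54392925797771 (3.0642187500000007, 98.2735717031911, 2194) (3.059375000000001, 137.49239523260286, 2194)
side [  3.071 605.701 -42.206] 94.38348327566321 (3.02671875, 97.11595540176855, 2196) (3.0593164062500002, 137.0465974625144, 2196)
top ((609.6370239257812, -38.71611022949219), 150.06744384765625) 3722
side ((603.871337890625, -39.48292922973633), 151.56517028808594) 2142
```

Run:
```python
from h import *
np.set_printoptions(precision=2,suppress=True)
o,p,y=state(); print(p,y,o['time'])
d=np.load('pics/b1.png.npy'); m=cmodel('side'); v,u=np.mgrid[0:400,0:640]
P=np.stack([(u-m['cx'])/m['fx']*d,(v-m['cy'])/m['fy']*d,d],-1)@m['rotation'].T+m['position']
for cam,fn in (('side','b1'),('top','b2')):
    d=np.load(f'pics/{fn}.png.npy'); m=cmodel(cam)
    P=np.stack([(u-m['cx'])/m['fx']*d,(v-m['cy'])/m['fy']*d,d],-1)@m['rotation'].T+m['position']
    s=(abs(P[...,0]-475)<27)&(abs(P[...,1]-332)<27)&(P[...,2]>130)&(P[...,2]<175); q=P[s]
    print(cam,'roller',len(q),q.mean(0),q.min(0),q.max(0),'exp',p[0]+75*np.cos(y),p[1]+75*np.sin(y),p[2]-51+20)
E=np.array([607,-40])+35*np.array([np.cos(3.063),np.sin(3.063)]); ph=3.063-.65
t=E+(168+25)*np.array([np.cos(ph),np.sin(ph)]); print(t,ph-np.pi)
for r in rows_to(p,y,[t[0],t[1],160],ph-np.pi,8): print(r)
```

```text
[399.21 316.08 169.79] 0.2109528404565676 3.8167
side roller 98 [466.89 324.81 148.62] [448.14 309.87 130.82] [486.42 349.1  160.63] exp 472.5453399186817 331.7795247664993 138.78576185923518
top roller 25 [475.96 317.62 146.89] [466.33 313.35 132.99] [486.95 324.18 153.31] exp 472.5453399186817 331.7795247664993 138.78576185923518
[428.11  91.25] -0.7285926535897929
[0.12, -0.24, 2.82, np.float64(0.117)]
[0.12, 0.1, 2.83, np.float64(0.117)]
[0.12, 0.43, 2.8, np.float64(0.117)]
[0.12, 0.75, 2.73, np.float64(0.117)]
[0.12, 1.07, 2.62, np.float64(0.117)]
[0.12, 1.37, 2.48, np.float64(0.117)]
[0.12, 1.65, 2.3, np.float64(0.117)]
[0.12, 1.91, 2.09, np.float64(0.117)]
```

```bash
cat >> h.py <<'E'
import json
def integ(p,yaw,rows):
    p=np.array(p,float); out=[]
    for a,b,c,t in rows:
        cc,s=np.cos(yaw),np.sin(yaw)
        p=p+10*np.array([b*cc+c*s,b*s-c*cc,-a]); yaw=yaw-t; out.append((p.copy(),yaw))
    return out
def cmd_load(): 
    j=json.load(open('cmd.json')); return np.array(j['p']),j['yaw']
def cmd_save(p,yaw): json.dump(dict(p=list(map(float,p)),yaw=float(yaw)),open('cmd.json','w'))
E
python3 - <<'E'
from h import *
R=[[0.96,-1.18,3.23,0.118],[0.96,-0.79,3.34,0.118],[0.96,-0.39,3.41,0.118],[0.96,0.02,3.43,0.118],[0.96,0.42,3.41,0.118],[0.96,0.82,3.33,0.118],[0.96,1.21,3.21,0.118],[0.96,1.58,3.05,0.118],[0.96,1.92,2.84,0.118],
[2.5,0,-0.1,0],[2.5,0,0,0],[2.4,0,0,0],[1.5,0,0,0],[-12,0,0,0]]
r=integ([154.029,501.916,226.741],1.273,R)
for x in r: print(x[0].round(1),round(x[1],3))
cmd_save(*r[-1])
for _ in range(2): o,p,y=state(); print(p,y)
E
python3 -m handwheel '[[[0.1,-0.2,2.8,0.117],[0.1,0.1,2.8,0.117],[0.1,0.4,2.8,0.117],[0.1,0.8,2.7,0.117],[0.1,1.1,2.6,0.117],[0.1,1.4,2.5,0.117],[0.1,1.7,2.3,0.117],[0.1,1.9,2.1,0.117]]]'
python3 - <<'E'
from h import *
r=integ(*cmd_load(),[[0.1,-0.2,2.8,0.117],[0.1,0.1,2.8,0.117],[0.1,0.4,2.8,0.117],[0.1,0.8,2.7,0.117],[0.1,1.1,2.6,0.117],[0.1,1.4,2.5,0.117],[0.1,1.7,2.3,0.117],[0.1,1.9,2.1,0.117]])
print(r[-1]); cmd_save(*r[-1]); print(state()[1:],state()[0]['contact_force'])
E
```

```text
[181.4 481.2 217.1] 1.155
[208.8 460.4 207.5] 1.037
[236.2 439.7 197.9] 0.919
[263.6 419.1 188.3] 0.801
[291.  398.4 178.7] 0.683
[318.4 377.7 169.1] 0.565
[345.8 357.1 159.5] 0.447
[373.2 336.4 149.9] 0.329
[400.5 315.7 140.3] 0.211
[400.3 316.7 115.3] 0.211
[400.3 316.7  90.3] 0.211
[400.3 316.7  66.3] 0.211
[400.3 316.7  51.3] 0.211
[400.3 316.7 171.3] 0.211
[399.20795179 316.07514633 169.78576186] 0.2109528404565676
[399.20795179 316.07514633 169.78576186] 0.2109528404565676
time: 4.48
tool_pos: [429.8, 91.1, 161.6]
tcp_rot: [-0.831, 1.567, -3.133]
contact_force: [0.4, 0.0, -3.9]
grip_width: 27.8
(array([431.04644354,  92.47618184, 163.341     ]), -0.7250000000000001)
(array([429.83319282,  91.08918484, 161.55333599]), np.float64(-0.730713526226065)) [ 0.3862312   0.02275878 -3.94292815]
```

```bash
python3 -m handwheel '[[[1.2,0,0,0],[1.5,0,0,0],[1,0,0,0],[0,0,0,0],[0,0,0,0]]]'
python3 - <<'E'
from fit import *
np.set_printoptions(precision=3,suppress=True)
r=integ(*cmd_load(),[[3.7,0,0,0]]); cmd_save(*r[-1]); print(r[-1])
for k in range(2):
    o,p,y=state(); print(p,y,o['contact_force'],o['time'])
    im,d=snap('side',f'c{k}.png'); im=im[:,:,::-1].copy()
    print(fitb('side',im,d,3.06,np.array([605.3,-42.5])), fitb('side',im,d,3.06))
im,d=snap('top','ct.png'); im=im[:,:,::-1].copy(); print('top',fitb('top',im,d,3.06,np.array([608.8,-40.3])))
cv2.imwrite('pics/cc.png',np.hstack([cv2.resize(cv2.imread('pics/c1.png')[120:280,250:430],None,fx=2.2,fy=2.2),cv2.resize(cv2.imread('pics/ct.png')[100:260,250:430],None,fx=2.2,fy=2.2)]))
E
```

```text
time: 4.9
tool_pos: [429.9, 92.4, 125.0]
tcp_rot: [-0.833, 1.567, -3.129]
contact_force: [0.5, 0.6, -2.9]
grip_width: 28.2
(array([431.046,  92.476, 126.341]), -0.7250000000000001)
[429.864  92.4   124.957] -0.7251423746814082 [ 0.496  0.642 -2.927] 4.9
(3.0642187500000007, 98.880215301807, 2156) (array([  3.024, 606.187, -42.424]), np.float64(94.10066897347174))
[430.555  92.516 125.696] -0.7248704864134236 [ 0.485 -0.326 -3.208] 4.95
(3.0637500000000006, 104.34946559015762, 2224) (array([  3.074, 605.929, -42.284]), np.float64(97.6722798923491))
top (3.0609375000000005, 91.83412533640906, 2809)
```

View pics/cc.png

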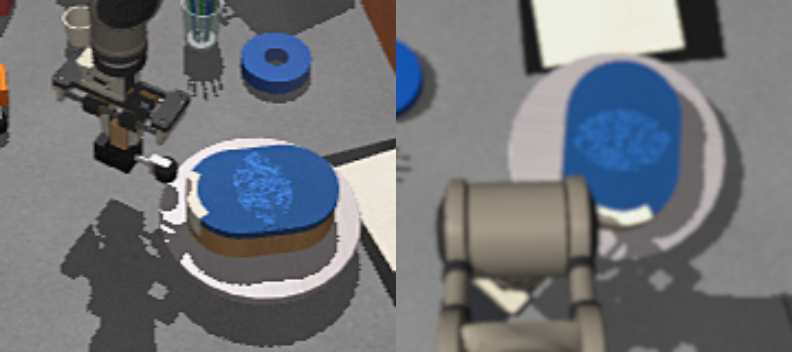

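```bash
cat > mpc.py <<'E'
from fit import *
import pickle, os
AXW=np.array([607.,-40.]); DT=1/12; L0=75.; RC=93.
SAX=np.array([605.6,-42.4]); TAX=np.array([608.8,-40.3])
def contact(p,yaw,th,g):
    E=AXW+35*np.array([np.cos(th),np.sin(th)]); u=np.array([np.cos(yaw),np.sin(yaw)])
    q=E-p[:2]; a=q@u; lat=q[0]*u[1]-q[1]*u[0]
    if abs(lat)>RC: return 0,0,None,99
    s=a-np.sqrt(RC**2-lat**2)      # distance origin->roller centre along u
    pl=L0-s+g; ple=max(pl,0)
    rc=p[:2]+(L0-max(L0-s,0))*u; n=(rc-E); dist=np.linalg.norm(n); n/=dist
    b=(np.arctan2(n[1],n[0])-th+np.pi)%(2*np.pi)-np.pi
    N=0.3*ple/max(-(n@u),.3)
    return pl,N,n,b
def sim(x,pa,ya,pb,yb,T,fmax=None):
    th,w,J,g=x; n=max(1,int(round(T*120))); h=T/n
    for i in range(n):
        f=(i+.5)/n
        pl,N,nn,b=contact(pa+(pb-pa)*f,ya+(yb-ya)*f,th,g)
        tau=-0.035*N*np.sin(b) if N>0 else 0
        net=tau-0.1*w
        if abs(w)<.01 and abs(net)<.003: w=w*.5; 
        else: w+=h*(net-0.003*np.sign(w if abs(w)>1e-3 else net))/J
        th+=h*w
    return np.array([th,w,J,g])
def load():
    return pickle.load(open('st.pkl','rb'))
def save(s): pickle.dump(s,open('st.pkl','wb'))
def init():
    p,y=cmd_load()
    save(dict(x=np.array([3.063,0,.075,0.]),C=np.diag([.005,.001,.012,3.])**2,p=p,yaw=y,f0=np.array([.45,.1]),z=126.4))
def prop(s,pb,yb,T):
    x0=s['x']; f=lambda x:sim(x,s['p'],s['yaw'],pb,yb,T)
    x1=f(x0); A=np.zeros((4,4))
    for i,e in enumerate([1e-3,1e-2,2e-3,.3]):
        d=np.zeros(4);d[i]=e; A[:,i]=(f(x0+d)-f(x0-d))/2/e
    s['C']=A@s['C']@A.T+np.diag([.003**2,(.12**2)*T,0,.04*T]); s['x']=x1; s['p']=np.array(pb,float); s['yaw']=yb
def plan(bs,pls,turnmax=.12,dec=1):
    s=load(); x=s['x'].copy(); p=s['p'].copy(); yaw=s['yaw']; rows=[]
    rp=lambda p,yaw,x:'pl %.1f N %.1f b %.3f'%tuple(np.array(contact(p,yaw,x[0],x[3]),dtype=object)[[0,1,3]])
    print('now',x.round(3),rp(p,yaw,x))
    for b,pl in zip(bs,pls):
        pb,yb=p,yaw
        for it in range(4):
            xe=sim(x,p,yaw,pb,yb,DT); th=xe[0]
            ph=th+b; n=np.array([np.cos(ph),np.sin(ph)]); E=AXW+35*np.array([np.cos(th),np.sin(th)])
            t=E+(RC+L0-pl+x[3])*n; yt=ph-np.pi; dy=(yt-yaw+np.pi)%(2*np.pi)-np.pi; dy=np.clip(dy,-turnmax,turnmax)
            # if yaw clipped keep roller centre target
            ya=yaw+dy; u=np.array([np.cos(ya),np.sin(ya)])
            t=E+RC*n-(L0-pl+x[3])*u
            d=t-p[:2]; c,sn=np.cos(yaw),np.sin(yaw)
            r=[round(np.clip((p[2]-s['z'])/10,-.5,.5),1),round((d[0]*c+d[1]*sn)/10,dec),round((d[0]*sn-d[1]*c)/10,dec),round(-dy,2)]
            r=[float(v)+0. for v in r]
            r[1:3]=list(np.clip(r[1:3],-4,4)); (pb,yb),=integ(p,yaw,[r])
        x=sim(x,p,yaw,pb,yb,DT); p,yaw=pb,yb; rows.append(r)
        print('  th %.3f w %.3f'%(x[0],x[1]),rp(p,yaw,x),'p',p.round(0),'yaw %.2f'%yaw)
    print('[['+','.join(str([float('%g'%v) for v in r]).replace(' ','') for r in rows)+']]')
def done(rows,cam=True,names=('side',)):
    """after the typed rows were executed: propagate, measure, update"""
    s=load()
    for r in rows:
        (pb,yb),=integ(s['p'],s['yaw'],[r]); prop(s,pb,yb,DT)
    o,p,y=state(); F=o['contact_force']; 
    H=[];z=[];h=[];Rv=[]
    pl,N,n,b=contact(s['p'],s['yaw'],s['x'][0],s['x'][3])
    print('t %.2f'%o['time'],'tcp err',(p-s['p']).round(1),'yaw err %.3f'%(y-s['yaw']),'F',F.round(1),'| pred th %.3f w %.3f pl %.1f N %.1f b %.3f'%(s['x'][0],s['x'][1],pl,N,b))
    f=F[:2]-s['f0']; Nm=np.hypot(*f)
    def upd(hf,z,sig,wrap=False):
        x=s['x']; h0=hf(x); Hj=np.zeros(4)
        for i,e in enumerate([1e-3,1e-2,2e-3,.3]):
            d=np.zeros(4);d[i]=e; Hj[i]=(hf(x+d)-hf(x-d))/2/e
        S=Hj@s['C']@Hj+sig**2; K=s['C']@Hj/S; inn=z-h0
        if wrap: inn=(inn+np.pi)%(2*np.pi)-np.pi
        s['x']=x+K*inn; s['C']=s['C']-np.outer(K,Hj@s['C']); return inn,inn/np.sqrt(S)
    if Nm>1.2 and n is not None:
        print('  forceN %.1f ang %.3f b_force %.3f'%(Nm,np.arctan2(f[1],f[0])%(2*np.pi),(np.arctan2(f[1],f[0])-s['x'][0]+np.pi)%(2*np.pi)-np.pi))
        upd(lambda x:contact(s['p'],s['yaw'],x[0],x[3])[1],Nm,.6)
    if cam:
        for nm in names:
            im,d=bot.capture(nm); im=im[:,:,::-1].copy()
            th,c,k=fitb(nm,im,d,s['x'][0],SAX if nm=='side' else TAX,span=.3)
            i,zs=upd(lambda x:x[0],th,.012)
            print('  cam %s th %.3f cost %.0f n %d innov %.3f (%.1f sig)'%(nm,th,c,k,i,zs))
            prop(s,s['p'],s['yaw'],.05)
            cv2.imwrite('pics/last_%s_%.2f.png'%(nm,o['time']),im)
    pl,N,n,b=contact(s['p'],s['yaw'],s['x'][0],s['x'][3])
    print('  EST th %.3f w %.3f J %.3f g %.1f'%tuple(s['x']),'sd',np.sqrt(np.diag(s['C'])).round(3),'pl %.1f N %.1f b %.3f'%(pl,N,b)); save(s)
E
python3 - <<'E'
from mpc import *
init()
plan([-.65]*8,[-20,-15,-10,-5,-5,-5,-5,-5][0:1]+[-10,-6])
print('--- dry run of whole')
plan([-.65,-.66,-.67,-.68,-.68,-.66,-.62,-.57,-.52,-.46,-.4,-.34,-.28,-.2,-.12,-.05,0.02,.08,.1,.1,.1,.1,.1],[-15,-8,-4,2,9,13,15]+[15]*16)
E
```

```text
now [3.063 0.    0.075 0.   ] pl -23.7 N 0.0 b -0.677
  th 3.063 w 0.000 pl -19.6 N 0.0 b -0.651 p [432.  88. 126.] yaw -0.73
  th 3.063 w 0.000 pl -9.6 N 0.0 b -0.652 p [440.  81. 126.] yaw -0.73
  th 3.063 w 0.000 pl -5.6 N 0.0 b -0.652 p [443.  78. 126.] yaw -0.73
[[[0.0,0.4,0.3,0.0],[0.0,1.0,0.0,0.0],[0.0,0.4,0.0,0.0]]]
--- dry run of whole
now [3.063 0.    0.075 0.   ] pl -23.7 N 0.0 b -0.677
  th 3.063 w 0.000 pl -14.6 N 0.0 b -0.652 p [436.  84. 126.] yaw -0.73
  th 3.063 w 0.000 pl -7.6 N 0.0 b -0.664 p [442.  81. 126.] yaw -0.74
  th 3.063 w 0.000 pl -3.7 N 0.0 b -0.678 p [447.  80. 126.] yaw -0.75
  th 3.063 w 0.002 pl 2.3 N 0.7 b -0.681 p [452.  77. 126.] yaw -0.76
  th 3.065 w 0.040 pl 9.3 N 2.8 b -0.683 p [457.  72. 126.] yaw -0.76
  th 3.071 w 0.110 pl 13.1 N 3.9 b -0.662 p [457.  66. 126.] yaw -0.74
  th 3.084 w 0.188 pl 14.6 N 4.4 b -0.620 p [452.  58. 126.] yaw -0.68
  th 3.103 w 0.257 pl 14.9 N 4.5 b -0.572 p [446.  49. 126.] yaw -0.60
  th 3.127 w 0.313 pl 15.0 N 4.5 b -0.520 p [440.  38. 126.] yaw -0.53
  th 3.155 w 0.355 pl 15.0 N 4.5 b -0.464 p [434.  26. 126.] 
[... 688 characters left out ...]
 432. -109.  126.] yaw 0.40
  th 3.450 w 0.140 pl 14.9 N 4.5 b 0.104 p [ 433. -112.  126.] yaw 0.41
  th 3.460 w 0.104 pl 14.9 N 4.5 b 0.105 p [ 434. -113.  126.] yaw 0.42
  th 3.467 w 0.073 pl 14.9 N 4.5 b 0.100 p [ 434. -114.  126.] yaw 0.43
[[[0.0,0.9,0.3,0.0],[0.0,0.7,-0.2,0.01],[0.0,0.4,-0.2,0.01],[0.0,0.6,-0.1,0.01],[0.0,0.7,0.0,0.0],[0.0,0.4,0.4,-0.02],[0.0,0.2,0.9,-0.06],[0.0,0.1,1.1,-0.07],[0.0,0.1,1.2,-0.07],[0.0,0.1,1.4,-0.09],[0.0,0.1,1.5,-0.09],[0.0,0.1,1.5,-0.09],[0.0,0.1,1.6,-0.1],[0.0,0.2,1.8,-0.11],[0.0,0.1,1.9,-0.11],[0.0,0.1,1.6,-0.1],[0.0,0.1,1.6,-0.1],[0.0,0.0,1.3,-0.08],[0.0,0.0,0.7,-0.04],[0.0,0.0,0.3,-0.02],[0.0,0.0,0.3,-0.01],[0.0,0.0,0.2,-0.01],[0.0,0.0,0.1,-0.01]]]
```

```bash
python3 -m handwheel '[[[0,0.4,0.4,0],[0,1,0,0],[0,0.4,0,0],[0,0,0,0]]]'
python3 - <<'E'
from mpc import *
done([[0,0.4,0.4,0],[0,1,0,0],[0,0.4,0,0],[0,0,0,0]])
plan([-.63,-.64,-.65],[3,8,12])
E
```

```text
time: 5.38
tool_pos: [443.3, 76.7, 126.7]
tcp_rot: [2.218, 1.569, -0.079]
contact_force: [-1.0, 0.0, -3.1]
grip_width: 27.7
t 5.38 tcp err [ 1.4 -0.9  0.3] yaw err -0.001 F [-1.   0.  -3.1] | pred th 3.063 w 0.000 pl -5.6 N 0.0 b -0.642
  forceN 1.4 ang 3.193 b_force 0.130
  cam side th 3.064 cost 97 n 2152 innov 0.001 (0.1 sig)
  EST th 3.063 w 0.000 J 0.075 g 0.0 sd [0.007 0.027 0.012 3.003] pl -5.6 N 0.0 b -0.642
now [3.063 0.    0.075 0.   ] pl -5.6 N 0.0 b -0.642
  th 3.063 w 0.003 pl 3.4 N 1.0 b -0.636 p [447.  70. 126.] yaw -0.71
  th 3.065 w 0.039 pl 8.3 N 2.5 b -0.642 p [452.  68. 126.] yaw -0.72
  th 3.071 w 0.100 pl 12.2 N 3.7 b -0.643 p [455.  65. 126.] yaw -0.73
[[[0.0,0.9,0.2,-0.02],[0.0,0.5,-0.1,0.01],[0.0,0.4,0.0,0.01]]]
```

```bash
sed -i 's/Nm,.6)/Nm,.8)/' mpc.py; python3 -m handwheel '[[[0,0.9,0.2,-0.02],[0,0.5,-0.1,0.01],[0,0.4,0,0.01]]]'
python3 - <<'E'
from mpc import *
s=load(); s['f0']=np.array([.1,.1]); save(s)
done([[0,0.9,0.2,-0.02],[0,0.5,-0.1,0.01],[0,0.4,0,0.01]])
plan([-.65,-.63,-.58,-.52],[14,15,15,15])
E
```

```text
time: 5.68
tool_pos: [454.7, 65.0, 126.2]
tcp_rot: [-1.402, 1.57, 2.583]
contact_force: [-3.0, 2.2, -2.5]
grip_width: 28.2
t 5.68 tcp err [-0.1  0.1 -0.1] yaw err -0.002 F [-3.   2.2 -2.5] | pred th 3.071 w 0.100 pl 12.2 N 3.7 b -0.643
  forceN 3.8 ang 2.536 b_force -0.535
  cam side th 3.072 cost 98 n 2223 innov 0.001 (0.1 sig)
  EST th 3.078 w 0.145 J 0.075 g 0.2 sd [0.01  0.067 0.012 1.983] pl 12.2 N 3.7 b -0.652
now [3.078 0.145 0.075 0.199] pl 12.2 N 3.7 b -0.652
  th 3.093 w 0.215 pl 13.9 N 4.2 b -0.648 p [454.  61. 126.] yaw -0.70
  th 3.114 w 0.285 pl 15.3 N 4.6 b -0.626 p [451.  54. 126.] yaw -0.66
  th 3.141 w 0.348 pl 15.3 N 4.6 b -0.577 p [444.  44. 126.] yaw -0.58
  th 3.172 w 0.396 pl 15.0 N 4.5 b -0.521 p [437.  31. 126.] yaw -0.48
[[[0.0,0.2,0.4,-0.03],[0.0,0.2,0.7,-0.04],[0.0,0.1,1.2,-0.07],[0.0,0.1,1.5,-0.1]]]
```

```bash
python3 -m handwheel '[[[0,0.2,0.4,-0.03],[0,0.2,0.7,-0.04],[0,0.1,1.2,-0.07],[0,0.1,1.5,-0.1]]]'
python3 - <<'E'
from mpc import *
done([[0,0.2,0.4,-0.03],[0,0.2,0.7,-0.04],[0,0.1,1.2,-0.07],[0,0.1,1.5,-0.1]])
plan([-.47,-.42,-.36,-.3,-.24,-.17],[15]*6)
E
```

```text
time: 6.07
tool_pos: [435.8, 31.3, 126.1]
tcp_rot: [-1.58, 1.569, 2.65]
contact_force: [-2.8, 1.1, -1.8]
grip_width: 27.8
t 6.07 tcp err [-0.8  0.5 -0.2] yaw err 0.003 F [-2.8  1.1 -1.8] | pred th 3.172 w 0.396 pl 15.0 N 4.5 b -0.521
  forceN 3.0 ang 2.793 b_force -0.379
  cam side th 3.155 cost 85 n 2155 innov -0.007 (-0.2 sig)
  EST th 3.173 w 0.362 J 0.075 g -1.6 sd [0.013 0.067 0.011 1.408] pl 13.2 N 4.0 b -0.523
now [ 3.173  0.362  0.075 -1.563] pl 13.2 N 4.0 b -0.523
  th 3.205 w 0.397 pl 15.2 N 4.6 b -0.475 p [433.  18. 126.] yaw -0.40
  th 3.240 w 0.425 pl 15.1 N 4.5 b -0.420 p [429.   5. 126.] yaw -0.32
  th 3.276 w 0.440 pl 14.8 N 4.4 b -0.360 p [425. -11. 126.] yaw -0.22
  th 3.313 w 0.443 pl 14.6 N 4.4 b -0.300 p [422. -27. 126.] yaw -0.12
  th 3.349 w 0.436 pl 14.5 N 4.4 b -0.235 p [421. -43. 126.] yaw -0.03
  th 3.385 w 0.420 pl 15.3 N 4.6 b -0.169 p [422. -60. 126.] yaw 0.08
[[[0.0,0.3,1.3,-0.08],[0.0,0.1,1.4,-0.08],[0.0,0.1,1.6,-0.1],[0.0,0.1,1.6,-0.1],[0.0,0.1,1.6,-0.09],[0.0,0.2,1.7,-0.11]]]
```

```bash
python3 -m handwheel '[[[0,0.4,1.3,-0.08],[0,0.1,1.4,-0.08],[0,0.1,1.6,-0.1],[0,0.1,1.6,-0.1]]]'
python3 - <<'E'
from mpc import *
done([[0,0.4,1.3,-0.08],[0,0.1,1.4,-0.08],[0,0.1,1.6,-0.1],[0,0.1,1.6,-0.1]])
plan([-.24,-.17,-.1,-.03,.04,.08],[16.5]*6)
E
```

```text
time: 6.45
tool_pos: [421.0, -27.1, 125.9]
tcp_rot: [-1.678, 1.567, 2.914]
contact_force: [-2.6, 0.7, -4.3]
grip_width: 27.7
t 6.45 tcp err [-1.8  0.  -0.5] yaw err 0.004 F [-2.6  0.7 -4.3] | pred th 3.315 w 0.455 pl 15.5 N 4.7 b -0.300
  forceN 2.7 ang 2.919 b_force -0.396
  cam side th 3.336 cost 76 n 2136 innov 0.027 (0.7 sig)
  EST th 3.357 w 0.485 J 0.069 g -2.5 sd [0.013 0.062 0.011 1.178] pl 14.1 N 4.2 b -0.357
now [ 3.357  0.485  0.069 -2.499] pl 14.1 N 4.2 b -0.357
  th 3.398 w 0.480 pl 16.3 N 4.9 b -0.236 p [424. -50. 126.] yaw -0.00
  th 3.437 w 0.461 pl 16.7 N 5.0 b -0.168 p [426. -68. 126.] yaw 0.12
  th 3.474 w 0.431 pl 16.4 N 4.9 b -0.097 p [429. -86. 126.] yaw 0.24
  th 3.508 w 0.390 pl 16.5 N 4.9 b -0.032 p [ 434. -102.  126.] yaw 0.34
  th 3.538 w 0.341 pl 16.7 N 5.0 b 0.039 p [ 440. -116.  126.] yaw 0.44
  th 3.564 w 0.286 pl 16.3 N 4.9 b 0.079 p [ 444. -126.  126.] yaw 0.51
[[[0.0,0.4,2.3,-0.12],[0.0,0.2,1.8,-0.12],[0.0,0.1,1.8,-0.12],[0.0,0.1,1.6,-0.1],[0.0,0.1,1.6,-0.1],[0.0,0.0,1.1,-0.07]]]
```

```bash
python3 -m handwheel '[[[0,0.6,2.1,-0.12],[0,0.2,1.9,-0.12],[0,0.1,1.8,-0.12]]]'
python3 - <<'E'
from mpc import *
done([[0,0.6,2.1,-0.12],[0,0.2,1.9,-0.12],[0,0.1,1.8,-0.12]])
plan([-.04,.03,.08,.1,.1,.1],[17]*6)
E
```

```text
time: 6.75
tool_pos: [429.3, -86.0, 125.7]
tcp_rot: [-1.945, 1.567, 3.008]
contact_force: [-4.3, -0.8, -4.9]
grip_width: 28.0
t 6.75 tcp err [-1.8 -0.5 -0.6] yaw err 0.005 F [-4.3 -0.8 -4.9] | pred th 3.476 w 0.447 pl 18.7 N 5.6 b -0.102
  forceN 4.5 ang 3.342 b_force -0.135
  cam side th 3.460 cost 81 n 2036 innov -0.014 (-0.5 sig)
  EST th 3.482 w 0.392 J 0.067 g -3.2 sd [0.013 0.061 0.01  1.055] pl 17.9 N 5.4 b -0.110
now [ 3.482  0.392  0.067 -3.235] pl 17.9 N 5.4 b -0.110
  th 3.514 w 0.359 pl 17.1 N 5.1 b -0.040 p [ 435. -101.  126.] yaw 0.34
  th 3.541 w 0.314 pl 17.4 N 5.2 b 0.031 p [ 441. -115.  126.] yaw 0.43
  th 3.565 w 0.261 pl 16.9 N 5.1 b 0.080 p [ 446. -126.  126.] yaw 0.51
  th 3.585 w 0.209 pl 16.9 N 5.1 b 0.094 p [ 449. -131.  126.] yaw 0.55
  th 3.600 w 0.160 pl 16.9 N 5.1 b 0.100 p [ 450. -134.  126.] yaw 0.56
  th 3.611 w 0.117 pl 17.0 N 5.1 b 0.100 p [ 451. -135.  126.] yaw 0.57
[[[0.0,0.0,1.6,-0.1],[0.0,0.1,1.5,-0.09],[0.0,0.0,1.2,-0.08],[0.0,0.0,0.6,-0.04],[0.0,0.0,0.3,-0.01],[0.0,0.0,0.2,-0.01]]]
```

```bash
python3 -m handwheel '[[[0,0,1.6,-0.1],[0,0.1,1.5,-0.09],[0,0,1.2,-0.08],[0,0,0.6,-0.04]]]'
python3 - <<'E'
from mpc import *
done([[0,0,1.6,-0.1],[0,0.1,1.5,-0.09],[0,0,1.2,-0.08],[0,0,0.6,-0.04]])
plan([.1,.1,.09,.08,.07,.06],[17]*6)
E
```

```text
time: 7.13
tool_pos: [448.0, -132.6, 125.8]
tcp_rot: [-1.777, 1.568, -2.8]
contact_force: [-3.5, -2.3, -4.1]
grip_width: 28.0
t 7.13 tcp err [-0.6 -1.5 -0.5] yaw err 0.002 F [-3.5 -2.3 -4.1] | pred th 3.585 w 0.209 pl 16.9 N 5.1 b 0.094
  forceN 4.3 ang 3.722 b_force 0.137
  cam side th 3.571 cost 78 n 1882 innov -0.011 (-0.3 sig)
  EST th 3.580 w 0.152 J 0.065 g -3.6 sd [0.013 0.063 0.01  0.972] pl 16.5 N 4.9 b 0.100
now [ 3.58   0.152  0.065 -3.622] pl 16.5 N 4.9 b 0.100
  th 3.591 w 0.108 pl 16.5 N 5.0 b 0.107 p [ 450. -133.  126.] yaw 0.55
  th 3.598 w 0.070 pl 16.5 N 5.0 b 0.102 p [ 450. -134.  126.] yaw 0.56
  th 3.602 w 0.038 pl 16.6 N 5.0 b 0.085 p [ 450. -133.  126.] yaw 0.56
  th 3.604 w 0.013 pl 16.6 N 5.0 b 0.078 p [ 449. -132.  126.] yaw 0.55
  th 3.605 w -0.005 pl 16.5 N 5.0 b 0.073 p [ 449. -131.  126.] yaw 0.54
  th 3.604 w -0.014 pl 16.5 N 5.0 b 0.058 p [ 448. -129.  126.] yaw 0.53
[[[0.0,0.0,0.2,0.0],[0.0,0.0,0.1,-0.01],[0.0,0.0,-0.1,0.0],[0.0,0.0,-0.1,0.01],[0.0,0.0,-0.1,0.01],[0.0,0.0,-0.2,0.01]]]
```

```bash
python3 -m handwheel '[[[0,0,0.1,0],[0,0,0,-0.01],[0,0,-0.1,0]]]'
python3 - <<'E'
from mpc import *
done([[0,0,0.1,0],[0,0,0,-0.01],[0,0,-0.1,0]],names=('side','top'))
plan([.06,.04,.02,.01],[17]*4)
E
```

```text
time: 7.43
tool_pos: [447.8, -130.8, 125.9]
tcp_rot: [-2.244, 1.569, 3.023]
contact_force: [-4.5, -2.4, -5.5]
grip_width: 27.8
t 7.43 tcp err [-0.7  0.2 -0.4] yaw err -0.000 F [-4.5 -2.4 -5.5] | pred th 3.603 w 0.047 pl 16.5 N 5.0 b 0.063
  forceN 5.2 ang 3.637 b_force 0.033
  cam side th 3.596 cost 81 n 1907 innov -0.008 (-0.3 sig)
  cam top th 3.598 cost 53 n 2801 innov -0.000 (-0.0 sig)
  EST th 3.599 w 0.005 J 0.065 g -3.5 sd [0.011 0.056 0.01  0.917] pl 16.6 N 5.0 b 0.069
now [ 3.599  0.005  0.065 -3.528] pl 16.6 N 5.0 b 0.069
  th 3.599 w -0.007 pl 16.5 N 5.0 b 0.061 p [ 447. -129.  126.] yaw 0.52
  th 3.598 w -0.013 pl 16.5 N 5.0 b 0.041 p [ 445. -126.  126.] yaw 0.49
  th 3.596 w -0.015 pl 17.5 N 5.2 b 0.022 p [ 445. -123.  126.] yaw 0.47
  th 3.595 w -0.013 pl 17.5 N 5.2 b 0.008 p [ 444. -121.  126.] yaw 0.46
[[[0.0,0.0,-0.3,0.04],[0.0,0.0,-0.3,0.02],[0.0,0.1,-0.3,0.02],[0.0,0.0,-0.2,0.01]]]
```

Box almost still, in the middle. I'll ease toward b = 0 and hold.

```bash
python3 -m handwheel '[[[0,0,-0.2,0.03],[0,0,-0.2,0.02],[0,0,-0.2,0.01]]]'
python3 - <<'E'
from mpc import *
done([[0,0,-0.2,0.03],[0,0,-0.2,0.02],[0,0,-0.2,0.01]],names=('side','top'))
plan([.02,.01,.0,.0],[17]*4)
E
```

```text
time: 7.78
tool_pos: [445.1, -125.4, 126.2]
tcp_rot: [-2.439, 1.57, 2.767]
contact_force: [-5.3, -2.3, -5.8]
grip_width: 28.0
t 7.78 tcp err [-0.4  0.4 -0.1] yaw err -0.001 F [-5.3 -2.3 -5.8] | pred th 3.596 w -0.021 pl 16.6 N 5.0 b 0.044
  forceN 5.9 ang 3.558 b_force -0.038
  cam side th 3.596 cost 73 n 1890 innov 0.000 (0.0 sig)
  cam top th 3.536 cost 54 n 2833 innov -0.059 (-3.5 sig)
  EST th 3.561 w -0.097 J 0.063 g -3.2 sd [0.01  0.057 0.009 0.874] pl 16.8 N 5.0 b 0.092
now [ 3.561 -0.097  0.063 -3.183] pl 16.8 N 5.0 b 0.092
  th 3.553 w -0.094 pl 16.5 N 5.0 b 0.020 p [ 440. -116.  126.] yaw 0.43
  th 3.546 w -0.081 pl 17.5 N 5.2 b 0.009 p [ 440. -113.  126.] yaw 0.41
  th 3.540 w -0.068 pl 17.5 N 5.2 b -0.003 p [ 439. -110.  126.] yaw 0.39
  th 3.535 w -0.055 pl 17.5 N 5.2 b -0.006 p [ 438. -109.  126.] yaw 0.39
[[[0.0,0.0,-1.1,0.06],[0.0,0.1,-0.3,0.02],[0.0,0.0,-0.3,0.02],[0.0,0.0,-0.1,0.0]]]
```

Run:
```python
from mpc import *
for nm,ax in(('side',SAX),('top',TAX)):
    im,d=bot.capture(nm); im=im[:,:,::-1].copy(); np.save(f'pics/dd_{nm}.npy',d); cv2.imwrite(f'pics/dd_{nm}.png',im)
    for t0 in(3.5,3.56,3.62): print(nm,[round(v,3) for v in fitb(nm,im,d,t0,ax,span=.15)])
print(state()[0]['contact_force'],state()[0]['time'])
```

```text
side [3.578, 82.178, 1859]
side [3.578, 82.178, 1859]
side [3.578, 82.178, 1859]
top [3.537, 48.166, 2808]
top [3.537, 48.166, 2808]
top [3.537, 48.166, 2808]
[-3.99651828 -1.0962442  -6.68083482] 7.9833
```

```bash
cat >> mpc.py <<'E'
def extra(T,th,sig=.012):
    s=load(); prop(s,s['p'],s['yaw'],T); C=s['C']; K=C[:,0]/(C[0,0]+sig**2); inn=th-s['x'][0]; print('innov',inn)
    s['x']=s['x']+K*inn; s['C']=C-np.outer(K,C[0]); save(s)
E
python3 - <<'E'
from mpc import *
extra(.1,3.556)
plan([.04,0,-.03,-.03],[17]*4)
E
```

```text
innov 0.0049676688648694345
now [ 3.554 -0.096  0.063 -3.186] pl 16.8 N 5.0 b 0.102
  th 3.546 w -0.095 pl 16.6 N 5.0 b 0.035 p [ 441. -117.  126.] yaw 0.45
  th 3.538 w -0.083 pl 17.4 N 5.2 b -0.001 p [ 439. -110.  126.] yaw 0.40
  th 3.532 w -0.065 pl 17.3 N 5.2 b -0.029 p [ 437. -106.  126.] yaw 0.36
  th 3.528 w -0.047 pl 17.3 N 5.2 b -0.027 p [ 436. -105.  126.] yaw 0.35
[[[0.0,0.0,-1.0,0.05],[0.0,0.1,-0.7,0.05],[0.0,0.0,-0.5,0.03],[0.0,0.0,-0.1,0.01]]]
```

```bash
python3 -m handwheel '[[[0,0,-0.8,0.05],[0,0,-0.6,0.04],[0,0.1,-0.3,0.02]]]'
python3 - <<'E'
from mpc import *
done([[0,0,-0.8,0.05],[0,0,-0.6,0.04],[0,0.1,-0.3,0.02]],names=('side','top'))
plan([-.03,-.02,-.01,.0],[17]*4)
E
```

```text
time: 8.23
tool_pos: [438.6, -109.8, 126.5]
tcp_rot: [2.455, 1.57, 1.267]
contact_force: [-5.2, -1.2, -3.2]
grip_width: 27.9
t 8.23 tcp err [-0.3  0.5  0.1] yaw err -0.002 F [-5.2 -1.2 -3.2] | pred th 3.531 w -0.080 pl 17.6 N 5.3 b 0.015
  forceN 5.4 ang 3.385 b_force -0.146
  cam side th 3.596 cost 80 n 1929 innov 0.065 (2.7 sig)
  cam top th 3.537 cost 45 n 2767 innov -0.045 (-2.6 sig)
  EST th 3.558 w -0.011 J 0.064 g -3.2 sd [0.01  0.058 0.009 0.839] pl 17.6 N 5.3 b -0.022
now [ 3.558 -0.011  0.064 -3.183] pl 17.6 N 5.3 b -0.022
  th 3.558 w -0.000 pl 16.6 N 5.0 b -0.032 p [ 438. -110.  126.] yaw 0.39
  th 3.558 w 0.001 pl 16.6 N 5.0 b -0.017 p [ 438. -112.  126.] yaw 0.40
  th 3.558 w 0.000 pl 16.6 N 5.0 b -0.012 p [ 439. -112.  126.] yaw 0.41
  th 3.558 w 0.000 pl 16.6 N 5.0 b 0.004 p [ 440. -114.  126.] yaw 0.42
[[[0.0,-0.1,-0.1,0.0],[0.0,0.0,0.2,-0.01],[0.0,0.0,0.1,-0.01],[0.0,0.0,0.2,-0.01]]]
```

Run:
```python
from mpc import *
im0=cv2.imread('pics/dd_side.png'); im1=cv2.imread('pics/dd_top.png'); tiles=[]
for nm,im,ax,sl in(('side',im0,SAX,(slice(150,270),slice(290,430))),('top',im1,TAX,(slice(105,225),slice(280,420)))):
    big=cv2.resize(im[sl],None,fx=2.8,fy=2.8,interpolation=cv2.INTER_CUBIC)
    for th,col in((3.537,(0,255,0)),(3.59,(0,0,255))):
        for f in(outline,strip_poly):
            o=f(ax,th); pts=proj_many(nm,np.column_stack([o,np.full(len(o),120.5)]))
            pts=(pts-[sl[1].start,sl[0].start]+.5)*2.8; cv2.polylines(big,[np.round(pts).astype(int)],True,col,1,cv2.LINE_AA)
    tiles.append(big)
cv2.imwrite('pics/ov.png',np.hstack(tiles))
for nm,im in(('side',im0),('top',im1)):
    d=np.load(f'pics/dd_{nm}.npy'); print(nm,fitb(nm,im,d,3.56))
```

```text
side (array([  3.62552909, 608.19136554, -41.99909992]), np.float64(71.02399077277971))
top (array([  3.56265246, 607.43822257, -41.05798491]), np.float64(44.6720645905421))
```

View pics/ov.png

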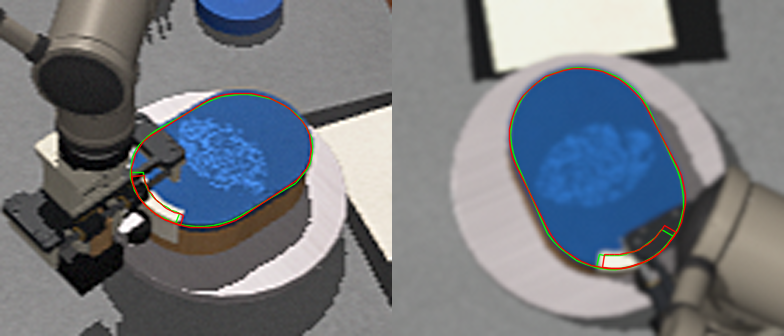

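```bash
sed -i 's/upd(lambda x:x\[0\],th,.012)/upd(lambda x:x[0],th,.02)/' mpc.py; python3 -m handwheel '[[[0,-0.1,0,0],[0,0,0,0],[0,0,0,0]]]'
python3 - <<'E'
from mpc import *
done([[0,-0.1,0,0],[0,0,0,0],[0,0,0,0]],names=('side','top'))
plan([-.02,-.01,-.01,.0],[17]*4)
E
```

```text
time: 8.58
tool_pos: [438.2, -110.9, 126.5]
tcp_rot: [1.038, 1.57, -0.148]
contact_force: [-5.3, -2.1, -3.0]
grip_width: 27.9
t 8.58 tcp err [ 0.2 -0.2  0.1] yaw err 0.000 F [-5.3 -2.1 -3. ] | pred th 3.558 w 0.001 pl 16.6 N 5.0 b -0.021
  forceN 5.9 ang 3.528 b_force -0.029
  cam side th 3.571 cost 83 n 1891 innov 0.013 (0.5 sig)
  cam top th 3.532 cost 44 n 2841 innov -0.031 (-1.3 sig)
  EST th 3.553 w -0.000 J 0.065 g -2.9 sd [0.012 0.03  0.009 0.808] pl 16.9 N 5.1 b -0.016
now [ 3.553 -0.     0.065 -2.91 ] pl 16.9 N 5.1 b -0.016
  th 3.553 w 0.000 pl 16.9 N 5.1 b -0.022 p [ 438. -111.  126.] yaw 0.40
  th 3.553 w 0.000 pl 16.9 N 5.1 b -0.017 p [ 438. -112.  126.] yaw 0.41
  th 3.553 w 0.000 pl 16.9 N 5.1 b -0.017 p [ 438. -112.  126.] yaw 0.41
  th 3.553 w 0.000 pl 16.9 N 5.1 b -0.001 p [ 439. -113.  126.] yaw 0.42
[[[0.0,0.0,0.0,-0.01],[0.0,0.0,0.1,-0.01],[0.0,0.0,0.0,0.0],[0.0,0.0,0.2,-0.01]]]
```

```bash
python3 -m handwheel '[[[0,0,0,0],[0,0,0,0],[0,0,0,0],[0,0,0,0],[0,0,0,0]]]'
python3 - <<'E'
from mpc import *
done([[0,0,0,0]]*5,names=('side','top'))
plan([-.02,-.01,-.01,.0],[17]*4)
E
```

```text
time: 9.1
tool_pos: [438.1, -110.7, 126.4]
tcp_rot: [1.095, 1.57, -0.091]
contact_force: [-4.1, -1.4, -3.0]
grip_width: 27.7
t 9.10 tcp err [ 0.1 -0.1  0. ] yaw err -0.000 F [-4.1 -1.4 -3. ] | pred th 3.553 w -0.000 pl 16.9 N 5.1 b -0.016
  forceN 4.4 ang 3.494 b_force -0.060
  cam side th 3.571 cost 76 n 1925 innov 0.017 (0.7 sig)
  cam top th 3.532 cost 40 n 2772 innov -0.027 (-1.1 sig)
  EST th 3.552 w -0.000 J 0.064 g -3.1 sd [0.011 0.03  0.009 0.785] pl 16.7 N 5.0 b -0.014
now [ 3.552 -0.     0.064 -3.091] pl 16.7 N 5.0 b -0.014
  th 3.552 w 0.000 pl 16.7 N 5.0 b -0.020 p [ 438. -111.  126.] yaw 0.40
  th 3.552 w 0.000 pl 16.7 N 5.0 b -0.015 p [ 438. -112.  126.] yaw 0.41
  th 3.552 w 0.000 pl 16.7 N 5.0 b -0.015 p [ 438. -112.  126.] yaw 0.41
  th 3.552 w 0.000 pl 16.7 N 5.0 b 0.001 p [ 439. -113.  126.] yaw 0.42
[[[0.0,0.0,0.0,-0.01],[0.0,0.0,0.1,-0.01],[0.0,0.0,0.0,0.0],[0.0,0.0,0.2,-0.01]]]
```

Box at rest. Keep holding.

```bash
python3 -m handwheel '[[[0,0,0,0],[0,0,0,0],[0,0,0,0],[0,0,0,0],[0,0,0,0],[0,0,0,0]]]'
python3 - <<'E'
from mpc import *
done([[0,0,0,0]]*6,names=('side','top'))
E
```

```text
time: 9.7
tool_pos: [438.0, -110.6, 126.3]
tcp_rot: [1.424, 1.571, 0.238]
contact_force: [-4.6, -2.0, -1.5]
grip_width: 27.6
t 9.70 tcp err [ 0.1 -0.   0. ] yaw err 0.000 F [-4.6 -2.  -1.5] | pred th 3.552 w -0.000 pl 16.7 N 5.0 b -0.014
  forceN 5.1 ang 3.555 b_force 0.002
  cam side th 3.565 cost 77 n 1913 innov 0.013 (0.5 sig)
  cam top th 3.536 cost 43 n 2756 innov -0.020 (-0.9 sig)
  EST th 3.551 w -0.000 J 0.064 g -3.1 sd [0.01  0.027 0.009 0.767] pl 16.7 N 5.0 b -0.012
```

```bash
python3 -m handwheel '[[[0,0,0,0],[0,0,0,0],[0,0,0,0],[0,0,0,0],[0,0,0,0],[0,0,0,0],[0,0,0,0]]]'
python3 - <<'E'
from mpc import *
done([[0,0,0,0]]*7,names=('side','top'))
E
python3 -m handwheel '[[[0,0,0,0],[0,0,0,0],[0,0,0,0],[0,0,0,0],[0,0,0,0],[0,0,0,0]]]'
python3 - <<'E'
from mpc import *
done([[0,0,0,0]]*6,names=('side','top'))
E
```

```text
time: 10.38
tool_pos: [438.0, -110.6, 126.3]
tcp_rot: [1.572, 1.571, 0.386]
contact_force: [-4.5, -1.4, -1.2]
grip_width: 27.8
t 10.38 tcp err [ 0.  0. -0.] yaw err 0.000 F [-4.5 -1.4 -1.2] | pred th 3.551 w -0.000 pl 16.7 N 5.0 b -0.012
  forceN 4.9 ang 3.457 b_force -0.095
  cam side th 3.567 cost 77 n 1887 innov 0.016 (0.7 sig)
  cam top th 3.536 cost 43 n 2792 innov -0.020 (-0.9 sig)
  EST th 3.551 w -0.000 J 0.064 g -3.1 sd [0.01  0.027 0.009 0.753] pl 16.7 N 5.0 b -0.012
time: 10.98
tool_pos: [438.0, -110.7, 126.3]
tcp_rot: [1.926, 1.571, 0.74]
contact_force: [-3.8, -1.6, -1.1]
grip_width: 27.7
t 10.98 tcp err [ 0. -0. -0.] yaw err -0.000 F [-3.8 -1.6 -1.1] | pred th 3.551 w -0.000 pl 16.7 N 5.0 b -0.012
  forceN 4.2 ang 3.546 b_force -0.005
  cam side th 3.571 cost 80 n 1876 innov 0.020 (0.8 sig)
  cam top th 3.536 cost 41 n 2785 innov -0.021 (-0.9 sig)
  EST th 3.552 w -0.000 J 0.064 g -3.3 sd [0.01  0.027 0.009 0.739] pl 16.5 N 4.9 b -0.013
```

```bash
python3 -m handwheel '[[[0,0,0,0],[0,0,0,0],[0,0,0,0],[0,0,0,0],[0,0,0,0],[0,0,0,0],[0,0,0,0]]]'
python3 - <<'E'
from mpc import *
done([[0,0,0,0]]*7,names=('side','top'))
E
python3 -m handwheel '[[[0,0,0,0],[0,0,0,0],[0,0,0,0],[0,0,0,0],[0,0,0,0],[0,0,0,0],[0,0,0,0]]]'
python3 - <<'E'
from mpc import *
done([[0,0,0,0]]*7,names=('side','top'))
E
python3 -m handwheel '[[[0,0,0,0],[0,0,0,0],[0,0,0,0],[0,0,0,0],[0,0,0,0],[0,0,0,0],[0,0,0,0]]]'
python3 - <<'E'
from mpc import *
done([[0,0,0,0]]*7,names=('side','top'))
im=cv2.imread(sorted(__import__('glob').glob('pics/last_side_1*.png'))[-1])
cv2.imwrite('pics/hold.png',cv2.resize(im[150:270,270:430],None,fx=4,fy=4,interpolation=cv2.INTER_CUBIC))
plan([.04,.08,.14,.2,.27,.34,.41,.48,.53,.57,.6,.62],[16.5]*12)
E
```

```text
time: 11.67
tool_pos: [437.9, -110.6, 126.3]
tcp_rot: [-3.037, 1.571, 2.06]
contact_force: [-5.0, -1.4, -1.4]
grip_width: 27.6
t 11.67 tcp err [-0.   0.  -0.1] yaw err -0.000 F [-5.  -1.4 -1.4] | pred th 3.552 w -0.000 pl 16.5 N 4.9 b -0.013
  forceN 5.3 ang 3.423 b_force -0.128
  cam side th 3.564 cost 78 n 1940 innov 0.013 (0.5 sig)
  cam top th 3.536 cost 41 n 2788 innov -0.020 (-0.9 sig)
  EST th 3.551 w -0.000 J 0.064 g -3.2 sd [0.01  0.027 0.009 0.729] pl 16.6 N 5.0 b -0.012
time: 12.35
tool_pos: [437.9, -110.6, 126.3]
tcp_rot: [2.691, 1.571, 1.505]
contact_force: [-4.6, -2.4, -1.7]
grip_width: 28.5
t 12.35 tcp err [-0.  0. -0.] yaw err 0.000 F [-4.6 -2.4 -1.7] | pred th 3.551 w -0.000 pl 16.6 N 5.0 b -0.012
  forceN 5.3 ang 3.632 b_force 0.082
  cam side th 3.571 cost 78 n 1912 innov 0.020 (0.8 sig)
  cam top th 3.536 cost 46 n 2778 innov -0.021 (-0.9 sig)
  EST th 3.552 w -0.000 J 0.064 g -3.1 sd [0.011 0.027 0.009 0.72 ] pl 16.7 N 5.0 b -0.013
time: 13.03
tool_pos: [438.0, -110.6, 126.3]
tcp_rot: [1.953, 1.571, 0.767]
contact_force: [-4.7, -1.9, -3.0]
grip_width: 28.2
t 13.0
[... 824 characters left out ...]
52.  126.] yaw 0.73
  th 3.514 w -0.199 pl 16.6 N 5.0 b 0.412 p [ 469. -158.  126.] yaw 0.79
  th 3.495 w -0.262 pl 16.1 N 4.8 b 0.484 p [ 474. -163.  126.] yaw 0.84
  th 3.470 w -0.329 pl 16.7 N 5.0 b 0.537 p [ 477. -164.  126.] yaw 0.86
  th 3.440 w -0.395 pl 16.1 N 4.8 b 0.571 p [ 477. -164.  126.] yaw 0.87
  th 3.404 w -0.458 pl 16.4 N 4.9 b 0.597 p [ 476. -162.  126.] yaw 0.87
  th 3.363 w -0.519 pl 16.5 N 5.0 b 0.619 p [ 474. -158.  126.] yaw 0.85
[[[0.0,0.0,0.8,-0.06],[0.0,0.0,0.6,-0.04],[0.0,0.0,0.9,-0.06],[0.0,0.1,0.8,-0.06],[0.0,0.0,0.9,-0.06],[0.0,0.0,0.9,-0.06],[0.0,0.1,0.8,-0.06],[0.0,0.0,0.7,-0.05],[0.0,0.1,0.3,-0.02],[0.0,0.0,0.0,-0.01],[0.0,0.1,-0.2,0.0],[0.0,0.1,-0.4,0.02]]]
```

View pics/hold.png

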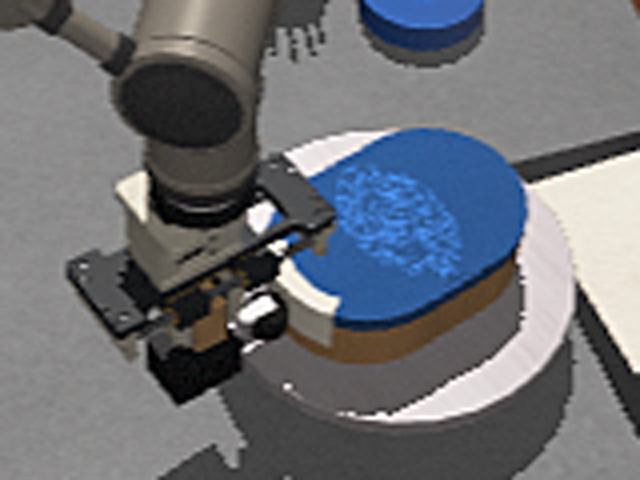

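The roller (265,315 in the crop) presses on the strip, and the box has been at rest since about 8.2 s. Now I roll on to the right.

```bash
python3 -m handwheel '[[[0,0,0.8,-0.06],[0,0,0.6,-0.04],[0,0,0.9,-0.06],[0,0.1,0.8,-0.06],[0,0,0.9,-0.06]]]'
python3 - <<'E'
from mpc import *
done([[0,0,0.8,-0.06],[0,0,0.6,-0.04],[0,0,0.9,-0.06],[0,0.1,0.8,-0.06],[0,0,0.9,-0.06]],names=('side',))
plan([.34,.41,.48,.53,.57,.6,.62],[16.5]*7)
E
```

```text
time: 13.55
tool_pos: [457.9, -145.6, 126.1]
tcp_rot: [-1.732, 1.57, -2.635]
contact_force: [-3.4, -2.6, -3.4]
grip_width: 28.2
t 13.55 tcp err [ 0.1 -0.4 -0.2] yaw err 0.003 F [-3.4 -2.6 -3.4] | pred th 3.539 w -0.095 pl 16.4 N 4.9 b 0.268
  forceN 4.4 ang 3.799 b_force 0.261
  cam side th 3.580 cost 72 n 1788 innov 0.042 (1.5 sig)
  EST th 3.554 w -0.080 J 0.065 g -3.2 sd [0.016 0.063 0.009 0.7  ] pl 16.4 N 4.9 b 0.247
now [ 3.554 -0.08   0.065 -3.23 ] pl 16.4 N 4.9 b 0.247
  th 3.545 w -0.128 pl 16.9 N 5.1 b 0.341 p [ 466. -154.  126.] yaw 0.74
  th 3.532 w -0.187 pl 16.5 N 4.9 b 0.409 p [ 471. -160.  126.] yaw 0.80
  th 3.514 w -0.250 pl 16.0 N 4.8 b 0.479 p [ 477. -165.  126.] yaw 0.85
  th 3.490 w -0.316 pl 16.6 N 5.0 b 0.531 p [ 479. -166.  126.] yaw 0.88
  th 3.460 w -0.383 pl 16.0 N 4.8 b 0.575 p [ 480. -167.  126.] yaw 0.89
  th 3.425 w -0.448 pl 16.4 N 4.9 b 0.599 p [ 479. -165.  126.] yaw 0.89
  th 3.385 w -0.510 pl 16.5 N 5.0 b 0.621 p [ 477. -161.  126.] yaw 0.86
[[[0.0,0.1,1.2,-0.08],[0.0,0.0,0.8,-0.06],[0.0,0.0,0.7,-0.05],[0.0,0.1,0.3,-0.02],[0.0,0.0,0.1,-0.01],[0.0,0.1,-0.2,0.0],[0.0,0.1,-0.4,0.02]]]
```

```bash
python3 -m handwheel '[[[0,0.1,1.1,-0.08],[0,0,0.8,-0.06],[0,0,0.7,-0.05],[0,0.1,0.3,-0.02]]]'
python3 - <<'E'
from mpc import *
done([[0,0.1,1.1,-0.08],[0,0,0.8,-0.06],[0,0,0.7,-0.05],[0,0.1,0.3,-0.02]],names=('side','top'))
plan([.58,.61,.63,.63],[16.5]*4)
E
```

```text
time: 13.93
tool_pos: [479.5, -166.5, 126.0]
tcp_rot: [-0.442, 1.569, -1.135]
contact_force: [-3.2, -4.4, -4.3]
grip_width: 27.7
t 13.93 tcp err [ 0.7 -1.3 -0.3] yaw err 0.002 F [-3.2 -4.4 -4.3] | pred th 3.490 w -0.313 pl 16.8 N 5.0 b 0.520
  forceN 5.6 ang 4.081 b_force 0.590
  cam side th 3.531 cost 54 n 1620 innov 0.037 (0.9 sig)
  cam top th 3.489 cost 70 n 2854 innov -0.019 (-0.7 sig)
  EST th 3.482 w -0.352 J 0.066 g -3.2 sd [0.016 0.067 0.009 0.687] pl 16.7 N 5.0 b 0.531
now [ 3.482 -0.352  0.066 -3.18 ] pl 16.7 N 5.0 b 0.531
  th 3.450 w -0.414 pl 16.1 N 4.8 b 0.579 p [ 480. -166.  126.] yaw 0.89
  th 3.412 w -0.475 pl 16.4 N 4.9 b 0.606 p [ 479. -164.  126.] yaw 0.89
  th 3.370 w -0.534 pl 16.5 N 4.9 b 0.636 p [ 476. -160.  126.] yaw 0.85
  th 3.323 w -0.587 pl 16.3 N 4.9 b 0.624 p [ 470. -154.  126.] yaw 0.81
[[[0.0,0.0,0.1,-0.01],[0.0,0.1,-0.2,0.0],[0.0,0.1,-0.4,0.03],[0.0,0.1,-0.9,0.04]]]
```

```bash
python3 -m handwheel '[[[0,0,0.2,-0.02],[0,0.1,0,0],[0,0.1,-0.2,0]]]'
python3 - <<'E'
from mpc import *
done([[0,0,0.2,-0.02],[0,0.1,0,0],[0,0.1,-0.2,0]],names=('side','top'))
E
```

```text
time: 14.28
tool_pos: [480.1, -164.0, 126.0]
tcp_rot: [-1.133, 1.57, -1.809]
contact_force: [-4.6, -3.8, -5.6]
grip_width: 27.9
t 14.28 tcp err [ 0.  -0.3 -0.3] yaw err -0.000 F [-4.6 -3.8 -5.6] | pred th 3.369 w -0.541 pl 16.5 N 4.9 b 0.667
  forceN 6.1 ang 3.842 b_force 0.473
  cam side th 3.473 cost 51 n 1614 innov 0.096 (2.8 sig)
  cam top th 3.379 cost 75 n 2828 innov -0.042 (-1.5 sig)
  EST th 3.377 w -0.512 J 0.073 g -3.2 sd [0.016 0.067 0.008 0.669] pl 16.6 N 5.0 b 0.657
```

```bash
python3 -m handwheel '[[[0,0.1,-0.3,0.02],[0,0.1,-0.4,0.02],[0,-1.2,-0.2,0],[0,-2,0,0],[0,-2,0,0],[0,-2,0,0],[-1,-1,0,0],[-1,0,0,0]]]'
python3 - <<'E'
from mpc import *
print(state())
for nm,ax in(('side',SAX),('top',TAX)):
    im,d=bot.capture(nm); im=im[:,:,::-1].copy(); cv2.imwrite(f'pics/r_{nm}.png',im)
    print(nm,fitb(nm,im,d,3.1,ax,span=.6))
cv2.imwrite('pics/rr.png',np.hstack([cv2.resize(cv2.imread('pics/r_side.png')[130:300,250:430],None,fx=2.2,fy=2.2),cv2.resize(cv2.imread('pics/r_top.png')[90:260,270:450],None,fx=2.2,fy=2.2)]))
E
```

```text
time: 15.05
tool_pos: [419.5, -219.3, 147.0]
tcp_rot: [1.726, 1.57, 1.008]
contact_force: [0.3, -0.1, -2.6]
grip_width: 28.0
({'time': 15.05, 'joint_positions': array([-6.44336973e-01,  3.34445137e-01,  1.77925219e+00,  8.91036439e-04,
        1.02795789e+00, -1.49744156e+00]), 'dq': array([ 0.03429808, -0.16270287, -0.18543721,  0.01992721,  0.31948698,
        0.03431208]), 'tau': array([ -0.9780084 , -39.53818202, -20.78451455,  -0.153373  ,
        -0.37571699,  -0.34475363]), 'tool_pos': array([ 419.50929047, -219.3167284 ,  147.04820299]), 'tcp_rot': array([1.72620145, 1.57003083, 1.0080494 ]), 'contact_force': array([ 0.33258084, -0.0814291 , -2.57796477]), 'moment': array([-0.07321626, -0.00706176,  0.02840877]), 'grip_width': 28.024749317932717}, array([ 419.50929047, -219.3167284 ,  147.04820299]), np.float64(0.8526442319931081))
side (3.0153125000000003, 88.38136101499423, 2142)
top (3.0297656250000005, 107.74722029988466, 2979)
```

View pics/rr.png

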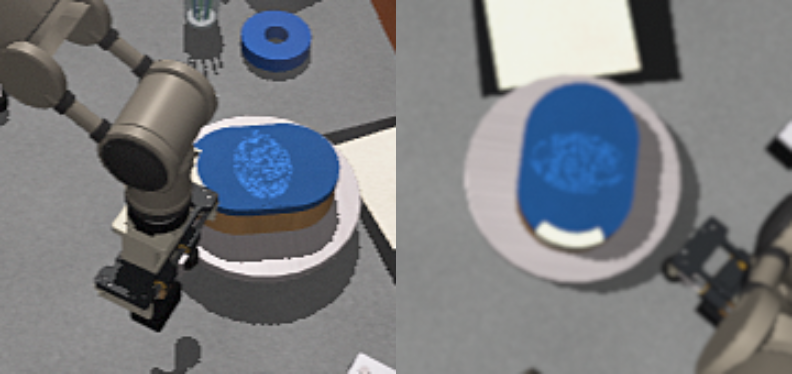

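The tool is clear of the box, and the box, at about 3.02 rad, is coasting. Lift a little and wait for it to stop.

```bash
python3 -m handwheel '[[[-1.5,0,0,0],[-1.5,0,0,0],[-1,0,0,0],[0,0,0,0],[0,0,0,0],[0,0,0,0],[0,0,0,0],[0,0,0,0]]]'
for i in 1 2 3 4; do python3 -m handwheel '[[[0,0,0,0],[0,0,0,0],[0,0,0,0],[0,0,0,0],[0,0,0,0],[0,0,0,0],[0,0,0,0],[0,0,0,0]]]'; done
python3 - <<'E'
from mpc import *
for k in range(2):
  for nm,ax in(('side',SAX),('top',TAX)):
    im,d=bot.capture(nm); im=im[:,:,::-1].copy(); cv2.imwrite(f'pics/s_{nm}.png',im)
    print(nm,bot.get_obs()['time'],fitb(nm,im,d,2.9,ax,span=.5))
E
python3 -m handwheel '[[[0,0,0,0],[0,0,0,0],[0,0,0,0],[0,0,0,0],[0,0,0,0],[0,0,0,0],[0,0,0,0],[0,0,0,0]]]'
python3 - <<'E'
from mpc import *
for k in range(2):
  for nm,ax in(('side',SAX),('top',TAX)):
    im,d=bot.capture(nm); im=im[:,:,::-1].copy(); cv2.imwrite(f'pics/s_{nm}.png',im)
    print(nm,bot.get_obs()['time'],fitb(nm,im,d,2.9,ax,span=.5))
cv2.imwrite('pics/ss.png',cv2.resize(cv2.imread('pics/s_side.png')[80:350,180:480],None,fx=2.2,fy=2.2))
E
```

```text
time: 15.82
tool_pos: [420.3, -217.8, 185.5]
tcp_rot: [3.075, 1.569, 2.359]
contact_force: [0.6, 0.7, -3.4]
grip_width: 27.8
time: 16.48
tool_pos: [420.6, -218.2, 186.3]
tcp_rot: [1.747, 1.571, 1.031]
contact_force: [0.0, -1.2, -3.0]
grip_width: 27.9
time: 17.15
tool_pos: [420.6, -218.2, 186.3]
tcp_rot: [1.513, 1.571, 0.797]
contact_force: [0.4, 0.1, -4.1]
grip_width: 28.1
time: 17.82
tool_pos: [420.6, -218.2, 186.3]
tcp_rot: [1.659, 1.571, 0.943]
contact_force: [1.1, 0.2, -3.8]
grip_width: 27.9
time: 18.48
tool_pos: [420.6, -218.2, 186.3]
tcp_rot: [1.997, 1.571, 1.281]
contact_force: [-0.7, -0.6, -3.2]
grip_width: 27.7
side 18.5333 (2.8815234375000003, 67.03793925413302, 2011)
top 18.5833 (2.876572265625, 104.97110342176086, 2949)
side 18.6333 (2.8815234375000003, 70.3438216070742, 2035)
top 18.6833 (2.8765722656250006, 107.54663590926565, 2941)
time: 19.35
tool_pos: [420.6, -218.2, 186.3]
tcp_rot: [1.68, 1.571, 0.964]
contact_force: [0.4, -1.1, -3.4]
grip_width: 27.8
side 19.4 (2.8815234375000003, 66.05354863514032, 2067)
top 19.45 (2.876572265625, 103.70077662437525, 2972)
side 19.5 (2.8815234375000003, 65.93176470588236, 2094)
top 19.55 (2.8767187500000007, 105.96449058054594, 2940)
```

View pics/ss.png

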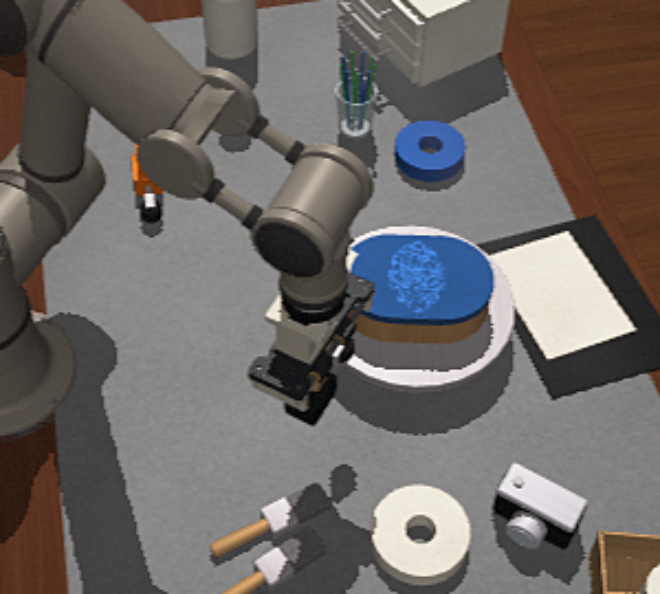

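The box is at rest: its angle is unchanged over 1 s in both cameras. The tool is held, upright and clear. The bystanders visible here (cup, streamer, camera) are where they were.

```bash
python3 -c "
from plant import bot
print(bot.close_job())"
```

```text
the job is handed in; nothing more can be done
None
```

The full roll is done and the job is handed in at about 19.6 s of the 61 s allowed. No verdict was reported, so everything below is from my own measurements.

- **Pick-up:** I took the black roller with the wooden grip; the red and orange look-alikes were left alone.
- **Left edge:** I pressed on at about b = -0.65 rad, b being the angle round the box end (0 at the strip's middle). From there I rolled to the middle, following the turning box.
- **Middle:** I held for about 5 s, from 8.2 to 13.0 s. The box angle did not change, b was about -0.01 rad and the push about 5 N.
- **Right edge:** I rolled on to about b = 0.6 rad, backed off and lifted.

**Push:** Force readings while rolling were mostly 4 to 6 N. Two came out near 3 N on the left half (about 6.1 and 6.5 s), where my position estimate said about 4 N. I then pushed a little harder.

**Last checks:**
- The box angle stayed the same for 1 s in both cameras.
- The tool is still gripped (27.8 mm opening, its weight on the wrist) and upright, with its underside about 135 mm up. The roller is about 165 mm from the box end, worked out from the arm pose.
- The cup, streamer and camera looked untouched in the last side picture. The glue pot was not visible in that view; I never moved near it with the tool.

**What disagreed:**
- The two cameras differed by 0.02 to 0.06 rad on the box angle while the gripper hid part of the lid, and by about 0.09 rad at the right edge. I used a mix of the two; even with the less favourable reading, b there was about 0.56 rad, above the 0.46 needed.
- The force direction scattered by about 0.1 rad. At the right edge it gave b = 0.59 and then 0.47 rad.

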